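# Bleed the cake airbrush manifold and clip its outlet modules onto the rail

### The job

The air manifold for the cake airbrushes still holds pressure: unscrew the little knurled lock nut on its bleed valve all the way, then press the freed pin right down and hold it for a second to let the air out. Leave the nut unscrewed while you clip every outlet module that lies on the table onto the rail, brass outlet towards you: hook its lip under the rail's far edge with the outlet end raised, then rock it down until the orange sprung foot clicks under the near edge and it sits flat. When all are on, screw the lock nut down tight again, and leave the colour bottles where they stand.

Things in the scene. Friction and masses are not known exactly. Their poses are not given: they have to be found in the camera images.
- manifold: cake airbrush air manifold, fixed to the table: dark plate 104 x 390 x 6 mm (y = -235 to +155 mm; origin on its underside; x = away from the robot) with a zinc top-hat rail along y. At its +y end (centre y = +126) stands an aluminium inlet block 54 x 54 mm, top 38 mm above the table, the bleed valve at its centre; at -y a grey end bracket, as high
- rail_mid (a point): middle of the rail's free part, 58.5 mm to -y of the manifold's origin, on the centre line, level with the top of the two flanges (24 mm above the table); axes as the manifold's. Flange edges at x = +17.5 (far) and -17.5 mm (near); flanges 2.2 mm thick, overhang 5.5 mm, 15.8 mm of air below. Free from y = -157 to +157; modules may sit anywhere, 74 mm apart leaves finger room
- nut_mid (a point): centre of the knurled brass lock nut, 13.6 mm across, 8 mm high, on the upright pin of the bleed valve. Tight, its underside is 45.5 mm above the table, over a round brass seat 7 mm high, 11.6 mm across (19 mm at its foot) on top of the inlet block. The 5 mm pin sticks up 10 mm above the tight nut
- lock_nut (a joint): turn of the lock nut, rad: 0 = screwed down tight on the seat, grows as it is unscrewed (counter-clockwise seen from above), stop at 4.4 = fully unscrewed. It climbs the pin 0.7 mm a rad and stays on it; 0.05 N m of friction. While down it blocks the pin
- pin_top (a point): top of the bleed pin (6.4 mm brass tip), 63.5 mm above the table when not pressed; it springs back up. The nut rides down with it
- bleed_pin (a joint): how far the bleed pin is pressed down, m: 0 = shut, 0.003 = all the way, which takes about 6 N and goes only once the nut has been unscrewed
- rose_mid (a point): centre (26 mm above its underside) of the module with the rose pink cap (may be absent): grey block, 130 g, 52 mm high, 36 mm wide in y; own x from brass outlet (tip 43 mm out at -x) to hook. 58 mm long up to 36 mm high, above that 38 mm (x = -19 to 19): take it across the 36 mm. Seat face 10.5 mm above the underside. Clipped on, this point is 15.5 mm above rail_mid's level, on the centre line
- rose_lip (a point): tip of the rose pink module's rigid hook lip, below the seat face at the +x end: 13.6 mm from the middle, top 5.8 mm below the seat face (2.7 mm at its root). The leg behind it, inner face at x = +18.2, goes 10.5 mm below the seat face, level with the foot; the body over the lip (x > 13) is relieved by 3 mm. It slips under the far flange edge with the outlet end raised 20 to 28 degrees
- rose_foot (a joint): how far the rose pink module's orange sprung foot (at -x, under the seat face) is pushed outward, m: 0 = rest, 0.005 = stop. Its sloping nose reaches in to x = -14.3 mm; pressed down on the near flange edge it gives way by 3.2 mm (about 5 N down on that end of the module) and snaps back to 0 under the flange
- sky_mid (a point): centre (26 mm above its underside) of the module with the sky blue cap (may be absent): grey block, 130 g, 52 mm high, 36 mm wide in y; own x from brass outlet (tip 43 mm out at -x) to hook. 58 mm long up to 36 mm high, above that 38 mm (x = -19 to 19): take it across the 36 mm. Seat face 10.5 mm above the underside. Clipped on, this point is 15.5 mm above rail_mid's level, on the centre line
- sky_lip (a point): tip of the sky blue module's rigid hook lip, below the seat face at the +x end: 13.6 mm from the middle, top 5.8 mm below the seat face (2.7 mm at its root). The leg behind it, inner face at x = +18.2, goes 10.5 mm below the seat face, level with the foot; the body over the lip (x > 13) is relieved by 3 mm. It slips under the far flange edge with the outlet end raised 20 to 28 degrees
- sky_foot (a joint): how far the sky blue module's orange sprung foot (at -x, under the seat face) is pushed outward, m: 0 = rest, 0.005 = stop. Its sloping nose reaches in to x = -14.3 mm; pressed down on the near flange edge it gives way by 3.2 mm (about 5 N down on that end of the module) and snaps back to 0 under the flange
- mint_mid (a point): centre (26 mm above its underside) of the module with the mint green cap (may be absent): grey block, 130 g, 52 mm high, 36 mm wide in y; own x from brass outlet (tip 43 mm out at -x) to hook. 58 mm long up to 36 mm high, above that 38 mm (x = -19 to 19): take it across the 36 mm. Seat face 10.5 mm above the underside. Clipped on, this point is 15.5 mm above rail_mid's level, on the centre line
- mint_lip (a point): tip of the mint green module's rigid hook lip, below the seat face at the +x end: 13.6 mm from the middle, top 5.8 mm below the seat face (2.7 mm at its root). The leg behind it, inner face at x = +18.2, goes 10.5 mm below the seat face, level with the foot; the body over the lip (x > 13) is relieved by 3 mm. It slips under the far flange edge with the outlet end raised 20 to 28 degrees
- mint_foot (a joint): how far the mint green module's orange sprung foot (at -x, under the seat face) is pushed outward, m: 0 = rest, 0.005 = stop. Its sloping nose reaches in to x = -14.3 mm; pressed down on the near flange edge it gives way by 3.2 mm (about 5 N down on that end of the module) and snaps back to 0 under the flange
- amber_mid (a point): centre (26 mm above its underside) of the module with the amber cap (may be absent): grey block, 130 g, 52 mm high, 36 mm wide in y; own x from brass outlet (tip 43 mm out at -x) to hook. 58 mm long up to 36 mm high, above that 38 mm (x = -19 to 19): take it across the 36 mm. Seat face 10.5 mm above the underside. Clipped on, this point is 15.5 mm above rail_mid's level, on the centre line
- amber_lip (a point): tip of the amber module's rigid hook lip, below the seat face at the +x end: 13.6 mm from the middle, top 5.8 mm below the seat face (2.7 mm at its root). The leg behind it, inner face at x = +18.2, goes 10.5 mm below the seat face, level with the foot; the body over the lip (x > 13) is relieved by 3 mm. It slips under the far flange edge with the outlet end raised 20 to 28 degrees
- amber_foot (a joint): how far the amber module's orange sprung foot (at -x, under the seat face) is pushed outward, m: 0 = rest, 0.005 = stop. Its sloping nose reaches in to x = -14.3 mm; pressed down on the near flange edge it gives way by 3.2 mm (about 5 N down on that end of the module) and snaps back to 0 under the flange
- gel_rose: squeeze bottle of gel colour, rose label, about 35 mm thick and 116 to 129 mm high, origin under its centre; a bystander behind the manifold
- gel_sky: squeeze bottle of gel colour, sky blue label, about 35 mm thick and 116 to 129 mm high, origin under its centre; a bystander behind the manifold
- gel_teal: squeeze bottle of gel colour, teal label, about 35 mm thick and 116 to 129 mm high, origin under its centre; a bystander behind the manifold
Not all that is in view belongs to the job. Leave any purple look-alike of the part that bears sky_mid alone.

How it is judged:
By the outcome, as a careful person would: the job done as asked, in the order asked, and still so for the second after the job is handed in, with the robot touching nothing.
Of mod_rose, mod_sky, mod_mint, mod_amber only 3 to 4 are there at a start; the rules pass over those that are not, and their reading is None.
At some moment in a run one of mod_rose, mod_sky, mod_mint, mod_amber may be knocked a few centimetres aside while the robot is not near it.
It also fails if it takes over 200 s, if anything falls off the work surface, if the arm or the gripper's body presses on something with over 40 N, if the wrist force passes 120 N, or if a joint passes its speed limit or range.

### The arm

A 6-joint arm with a two-finger parallel gripper is mounted at the origin on a cart in front of the work surface, level with it; the furniture and walls round the work are solid. World frame = base frame: x ahead of the robot, y to its left, z up, the work surface at z = 0. Lengths are in m, angles in rad, forces in N, time in s.
With the tool pointing down it reaches from about 0.225 to 0.875 m from the base axis. Payload 3.4 kg.
Tool frame: the origin (TCP) lies midway between the tips of the shut fingers; the grasp point (between the pads) lies 19 mm behind it; z points along the fingers, y is the line along which they close (so a half turn about z gives the same grasp; the last joint's range is limited). The gripper opens to 85 mm and grips with 20 to 120 N. Pads are 22 mm wide; open, the fingers measure 114 mm over their backs; the gripper's body (76 mm by 85 mm) begins 54 mm behind the grasp point. The pads swing forward as they close: fully open they stand 13 mm farther back than shut.
Start: joints at [1.015, 0.276, 1.505, -0, 1.361, -0.121], TCP at [0.242, 0.522, 0.231] pointing down, gripper open.
Joint ranges: [-2.89, 2.89], [-0.75, 2.08], [0.22, 2.7], [-1.18, 4.32], [0.11, 2.71], [-2.7, 2.7]. Speed limits (rad/s): [2.57, 2.57, 3.14, 3.14, 3.14, 3.14].

### API

Orientations are given as [roll, pitch, yaw] about the fixed x, y, z axes, in that order (R = Rz(yaw) Ry(pitch) Rx(roll)).
In Python, from bench import get_state, grab_frame, close_job, search_frame, outline_of, spot_point gives the robot as it stands.
- The arm moves only by the tool move_arm, never from a script. Its arguments are lists of equal length, an entry for each row: "travel": the shift along the world's x, y, z in mm, a list of three; "dr": the turn, a rotation vector about the world's x, y, z in degrees, a list of three; "hand": the closure, from -1 (fully open) to 1 (shut). In form: {"travel": [[tx, ty, tz], ...], "dr": [[rx, ry, rz], ...], "hand": [hand, ...]}. A call has 1 to 12 rows; each row shifts and turns the commanded pose from where the row before left it; what a row does not reach is not made up. A row lasts 1/10 s, in which the tool goes at most 50 mm and 8.59 degrees, less where a joint would pass 70% of its speed; a pose out of reach is approached as far as the arm can. A call with a gripper value outside its range is refused whole. The fingers move at their own pace and stop on an object; "force" is the grip in N (left out, the last holds). Time passes only in rows, so rows that do not move let the fingers close. It gives the time, the measured TCP pose, the force, the opening and the grip force at its end, in the units of the state.
- get_state(): the state, without advancing time (a new reading comes with each control period).
- grab_frame(name): name is "side" or "top"; returns a dict with "pixels" (400x640x3 uint8, red, green, blue), "camera_matrix" (3x3 intrinsics, pixels), "R" (3x3) and "t" (3): a world point X has camera coordinates R X + t. Camera axes: x right, y down, z forward; pixel columns grow to the right and rows downward; lengths in m; the calibration is good to about 2 mm. A picture is of the moment at which its call begins. There is no depth.
- close_job(): hands the job in; it is judged then, once.
Trained networks look in a picture, given as the dict that the camera call returned (one of the last four; its "shot" number tells which), for a name from the list of things; names that differ only in an ending like _2 or _b are one class to them, and where a whole thing is asked for, a point or a joint stands for the part that bears it (a point fixed in the world has none). Each returns a list of dicts, best first, with "p" (0 to 1); they miss things now and then, are a little off and sometimes report something else, mostly with a low value. They report only what shows in the picture. A call takes as long as a camera call. They do not tell look-alikes from the thing itself.
- search_frame(picture, query): "box" ([centre column, centre row, width, height] in pixels, round what is visible of it).
- outline_of(picture, query): "pixels" (400x640 bool, what is visible of it) and "box" ([centre column, centre row, width, height] in pixels, round what is visible of it).
- spot_point(picture, query): "uv" ([column, row] in pixels: a listed point, or the origin of a listed thing).
The state is a dict: "t": time; "joint_positions": joint angles; "joint_velocities": joint speeds; "tau": joint torques, N m; "eef_pos": TCP position; "tool_rot": TCP orientation; "contact_force": force on the tool from outside, world axes, zero at the start; "ft_torque": the same for the moment, N m; "opening": finger opening in m; "grasp_force": force on a finger pad.
Only numpy, scipy, OpenCV 4.12 (cv2) and the standard library are available. Lean on these libraries where they do the work, as an engineer would, in place of code of your own. Each camera call takes 0.05 s, during which the arm holds its last target. There are 200 camera calls.

## Working session

There is one attempt and no reset: what is moved stays moved. The work goes in short steps, Python scripts to look and compute and a tool call to move; the robot and the scene stay as the last step left them, time stands still between calls to the robot, and variables do not carry over. Pictures are saved under pics/ and viewed, at most 14 in all, crops included, and the job is handed in when it is done.

Besides the shell and the picture viewer there is one more tool, called after "Emit:" as name(argument=value, ...) on one line, values as JSON. move_arm: Moves the arm, as the interface text tells. Its arguments: {"type":"object","properties":{"travel":{"type":"array","items":{"type":"array","items":{"type":"number"}}},"dr":{"type":"array","items":{"type":"array","items":{"type":"number"}}},"hand":{"type":"array","items":{"type":"number"}},"force":{"type":"number"}},"required":["travel","dr","hand"]}

```bash
ls; mkdir -p pics; cat > h.py <<'E'
import numpy as np, cv2
from bench import *
def save(f,n,crop=None,s=1):
    im=f["pixels"][:,:,::-1].copy()
    if crop: a,b,c,d=crop; im=im[b:d,a:c]
    if s!=1: im=cv2.resize(im,None,fx=s,fy=s,interpolation=cv2.INTER_CUBIC)
    cv2.imwrite("pics/"+n+".png",im)
def ray(f,uv):
    K=f["camera_matrix"];R=f["R"];t=f["t"]
    d=R.T@np.linalg.inv(K)@np.array([uv[0],uv[1],1.]);return -R.T@t,d
def onz(f,uv,z):
    c,d=ray(f,uv);return c+d*(z-c[2])/d[2]
def proj(f,X):
    p=f["camera_matrix"]@(f["R"]@np.asarray(X,float)+f["t"]);return p[:2]/p[2]
def tri(a,ua,b,ub):
    c1,d1=ray(a,ua);c2,d2=ray(b,ub)
    s=np.linalg.lstsq(np.c_[d1,-d2],c2-c1,rcond=None)[0]
    p,q=c1+s[0]*d1,c2+s[1]*d2
    return (p+q)/2,np.linalg.norm(p-q)
E
python3 - <<'E'
from h import *
np.set_printoptions(precision=4,suppress=True)
T=grab_frame("top");S=grab_frame("side");save(T,"top0");save(S,"side0")
for n,f in(("T",T),("S",S)):
    print(n,"cam",-f["R"].T@f["t"],f["camera_matrix"][0,0])
    for q in "manifold rail_mid nut_mid pin_top rose_mid sky_mid mint_mid amber_mid rose_lip sky_lip mint_lip amber_lip gel_rose gel_sky gel_teal".split():
        print(n,q,[(round(r["p"],2),np.round(r["uv"],1).tolist()) for r in spot_point(f,q)[:3]])
print(get_state())
E
```

```text
pics
T cam [ 0.3346 -0.0852  1.0342] 371.3935896351874
T manifold [(0.74, [285.5, 200.2])]
T rail_mid [(0.82, [299.9, 200.4]), (0.65, [338.3, 242.5])]
T nut_mid []
T pin_top [(0.44, [234.9, 195.9])]
T rose_mid [(0.53, [290.7, 241.8])]
T sky_mid [(0.82, [228.1, 253.1]), (0.79, [315.4, 283.6])]
T mint_mid [(0.81, [341.8, 246.2])]
T amber_mid [(0.58, [405.9, 236.0])]
T rose_lip [(0.77, [289.0, 235.4]), (0.29, [229.7, 244.4])]
T sky_lip [(0.8, [313.8, 289.9]), (0.78, [230.3, 245.0])]
T mint_lip [(0.64, [339.2, 238.9])]
T amber_lip [(0.94, [401.9, 231.1]), (0.27, [275.3, 138.3])]
T gel_rose [(0.64, [277.8, 139.8])]
T gel_sky [(0.54, [264.0, 134.0])]
T gel_teal [(0.75, [240.3, 144.4])]
S cam [ 0.1617 -0.8104  0.5579] 382.24153966388195
S manifold [(0.82, [300.8, 208.0])]
S rail_mid [(0.77, [313.2, 209.7])]
S nut_mid [(0.66, [262.5, 216.1])]
S pin_top [(0.41, [282.8, 168.4])]
S rose_mid [(0.8, [262.6, 212.5])]
S sky_mid [(0.76, [231.9, 189.0])]
S mint_mid [(0.64, [275.7, 241.4])]
S amber_mid [(0.59, [326.5, 286.0])]
S rose_lip [(0.65, [274.0, 219.9])]
S sky_lip [(0.66, [223.8, 246.9]), (0.58, [241.4, 195.8])]
S mint_lip [(0.59, [284.5, 249.5])]
S amber_lip [(0.92, [332.6, 291.4]), (0.58, [333.6, 171.9])]
S gel_rose [(0.92, [357.1, 188.8])]
S gel_sky [(0.61, [326.8, 288.4])]
S gel_teal [(0.77, [332.3, 175.5])]
{'t': 1.6, 'joint_positions': array([ 1.015 ,  0.2759,  1.5049, -0.    ,  1.3607, -0.121 ]), 'joint_velocities': array([ 0.0004,  0.0006,  0.0014, -0.0002,  0.0011, -0.0001]), 'tau': array([  0.0001, -41.6635, -24.6093,  -0.0002,   0.0003,  -0.    ]), 'eef_pos': array([0.2422, 0.5216, 0.2313]), 'tool_rot': array([3.1414, 0.    , 2.7068]), 'contact_force': array([ 0.6136, -0.5455,  0.2136]), 'ft_torque': array([-0.0362, -0.0237,  0.0025]), 'grasp_force': 0.0, 'opening': 0.08538519575736671}
```

```bash
python3 - <<'E'
import cv2
t=cv2.imread("pics/top0.png");s=cv2.imread("pics/side0.png")
cv2.imwrite("pics/t1.png",cv2.resize(t[110:320,190:450],None,fx=2.85,fy=2.85,interpolation=2))
cv2.imwrite("pics/s1.png",cv2.resize(s[130:330,170:430],None,fx=3,fy=3,interpolation=2))
E
```

```text
(no output)
```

View pics/t1.png

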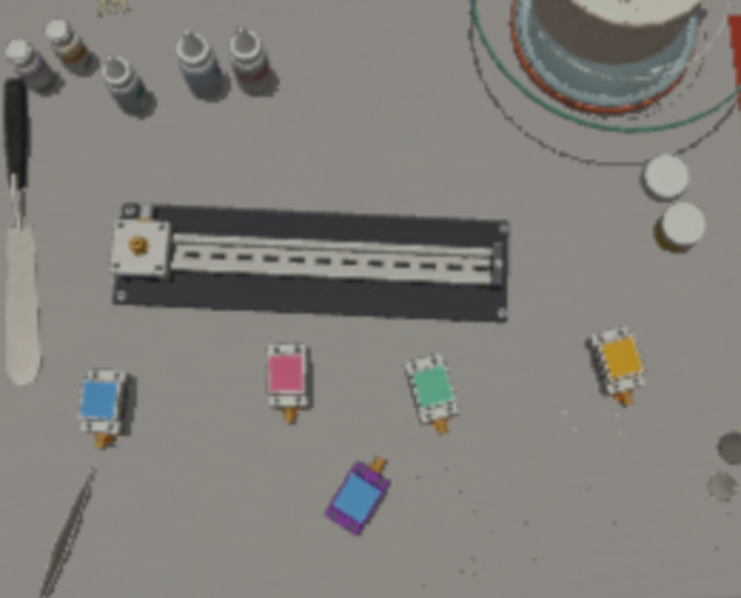

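View pics/s1.png

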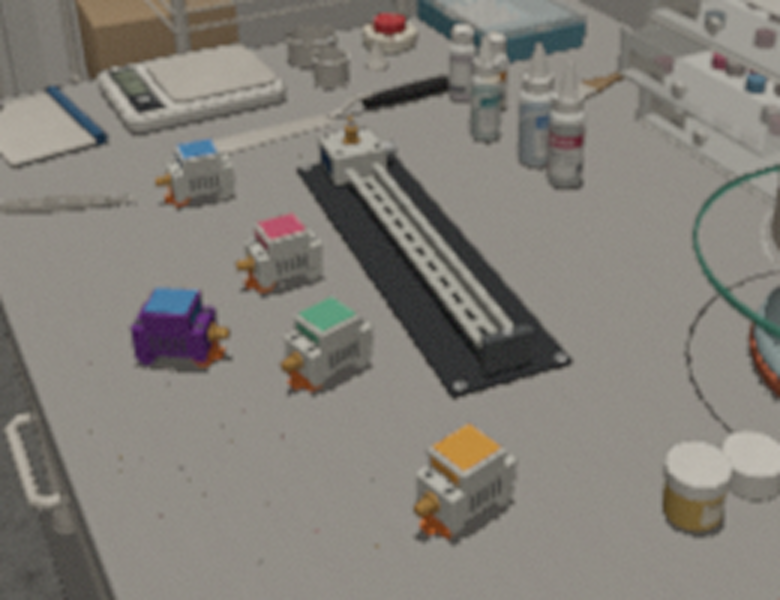

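```bash
cat >> h.py <<'E'
HUE={"rose":(165,178,90),"sky":(98,112,90),"mint":(68,88,60),"amber":(14,26,130)}
def world(f,mask,z,M=None):
    v,u=np.nonzero(mask);return np.array([onz(f,(a,b),z)[:2] for a,b in zip(u,v)])
def rect(f,cnt,z):
    P=np.array([onz(f,p,z)[:2] for p in cnt.reshape(-1,2)]).astype(np.float32)*1000
    return cv2.minAreaRect(P)
def caps(f,zt=0.052):
    im=f["pixels"];big=cv2.resize(im,None,fx=4,fy=4,interpolation=cv2.INTER_CUBIC)
    h=cv2.cvtColor(big,cv2.COLOR_RGB2HSV);out={}
    for n,(a,b,s) in HUE.items():
        m=cv2.inRange(h,(a,s,60),(b,255,255))
        for c in cv2.findContours(m,cv2.RETR_EXTERNAL,cv2.CHAIN_APPROX_NONE)[0]:
            if 1000>cv2.contourArea(c)/16>60:
                r=rect(f,(c.reshape(-1,2)+.5)/4-.5,zt);out.setdefault(n,[]).append([np.round(v,1).tolist() if not np.isscalar(v) else round(v,1) for v in r])
    return out
E
python3 - <<'E'
from h import *
np.set_printoptions(precision=4,suppress=True)
T=grab_frame("top");S=grab_frame("side")
for n,v in caps(T).items(): print(n,v)
im=cv2.resize(T["pixels"],None,fx=4,fy=4,interpolation=cv2.INTER_CUBIC)
m=(im.max(2)<75).astype(np.uint8)
m[:170*4]=0;m[240*4:]=0;m[:,:224*4]=0;m[:,380*4:]=0
v,u=np.nonzero(m);P=np.array([onz(T,((a+.5)/4-.5,(b+.5)/4-.5),.006)[:2] for a,b in zip(u,v)],np.float32)*1000
print(cv2.minAreaRect(P),cv2.boxPoints(cv2.minAreaRect(P)))
h=cv2.cvtColor(T["pixels"],cv2.COLOR_RGB2HSV)
mm=np.zeros((400,640),bool);mm[188:205,228:250]=1
mm&=(h[:,:,0]>8)&(h[:,:,0]<28)&(h[:,:,1]>110)
v,u=np.nonzero(mm);print("brass px",len(u),u.mean(),v.mean(),onz(T,(u.mean(),v.mean()),.055),u.min(),u.max(),v.min(),v.max())
h=cv2.cvtColor(S["pixels"],cv2.COLOR_RGB2HSV)
mm=np.zeros((400,640),bool);mm[165:182,275:300]=1
mm&=(h[:,:,0]>8)&(h[:,:,0]<28)&(h[:,:,1]>110)
v2,u2=np.nonzero(mm);print("side brass",len(u2),u2.mean(),v2.mean(),u2.min(),u2.max(),v2.min(),v2.max())
print(tri(T,(u.mean(),v.mean()),S,(u2.mean(),v2.mean())))
for f in(T,S):
  for q in("rail_mid","nut_mid","pin_top","manifold"):print(q,[(r["p"],r["uv"]) for r in spot_point(f,q)[:2]])
E
```

```text
rose [[[285.0, -648.3], [27.8, 37.2], 85.5], [[337.6, -735.0], [43.2, 39.2], 78.3], [[448.1, -15.4], [29.1, 30.5], 88.3], [[1025.3, -729.7], [92.9, 127.0], 26.0]]
sky [[[332.4, -77.0], [31.5, 32.8], 55.0], [[363.3, 366.4], [10.6, 143.4], 6.9], [[431.2, 156.6], [29.8, 31.6], 83.1]]
mint [[[429.7, -151.0], [32.3, 30.8], 14.3], [[887.4, -493.3], [203.7, 41.2], 27.0]]
amber [[[448.3, -328.7], [31.5, 29.5], 13.8], [[610.7, -921.9], [170.3, 19.0], 3.4], [[906.9, -391.2], [45.0, 79.2], 87.6]]
((561.2537841796875, -42.39128112792969), (385.906494140625, 102.3032455444336), 84.6264419555664) [[ 492.2571 -229.7063]
 [ 594.1108 -239.2868]
 [ 630.2505  144.9237]
 [ 528.3968  154.5043]]
brass px 25 238.2 195.92 [0.5741 0.1201 0.055 ] 236 241 194 198
side brass 18 286.6666666666667 175.05555555555554 285 288 173 177
(array([0.5757, 0.1226, 0.0445]), np.float64(0.00197836795711274))
rail_mid [(0.57, [303.2, 201.2])]
nut_mid []
pin_top [(0.4, [286.5, 201.8]), (0.39, [239.9, 193.6])]
manifold []
rail_mid [(0.87, [311.0, 211.5]), (0.49, [330.6, 173.5])]
nut_mid [(0.45, [271.0, 218.5])]
pin_top [(0.36, [286.5, 169.9]), (0.17, [242.2, 189.9])]
manifold [(0.67, [300.7, 206.6]), (0.43, [325.6, 289.7])]
```

```bash
python3 - <<'E'
from h import *
np.set_printoptions(precision=4,suppress=True)
T=grab_frame("top");S=grab_frame("side")
C=[onz(T,(190+a/2.85,110+b/2.85),.006)*1000 for a,b in((122,206),(508,222),(505,321),(113,304))]
print(np.array(C),np.mean(C,0))
d=C[0]-C[1];d2=C[3]-C[2];print(np.degrees(np.arctan2(-d[0],d[1])),np.degrees(np.arctan2(-d2[0],d2[1])),np.linalg.norm(d))
# rail white flange edges: threshold bright rows for columns
g=cv2.cvtColor(T["pixels"],cv2.COLOR_RGB2GRAY)
for u in range(255,360,15): print(u,g[188:214,u].tolist())
save(T,"rail",(215,170,385,240),4.6);save(S,"srail",(260,160,370,270),5)
E
```

```text
[[ 626.9652  146.0397    6.    ]
 [ 593.2553 -240.7362    6.    ]
 [ 493.2714 -230.2006    6.    ]
 [ 527.3158  153.9873    6.    ]] [560.2019 -42.7274   6.    ]
-4.98108433879728 -5.063972459988672 388.24216369810966
255 [54, 55, 54, 69, 131, 154, 139, 106, 150, 157, 116, 86, 129, 156, 162, 158, 107, 52, 51, 55, 56, 57, 56, 56, 56, 57]
270 [53, 54, 54, 55, 77, 151, 159, 116, 101, 151, 161, 157, 157, 161, 162, 162, 161, 98, 57, 56, 56, 56, 57, 57, 57, 57]
285 [53, 53, 53, 53, 56, 89, 149, 160, 116, 151, 158, 134, 77, 83, 151, 164, 163, 163, 99, 58, 56, 56, 56, 56, 56, 56]
300 [53, 53, 53, 53, 54, 68, 126, 153, 143, 108, 150, 160, 145, 129, 139, 158, 165, 160, 128, 70, 52, 56, 55, 56, 56, 56]
315 [53, 53, 53, 53, 54, 54, 78, 151, 159, 128, 103, 150, 158, 135, 130, 156, 162, 161, 157, 97, 43, 50, 55, 56, 55, 56]
330 [52, 53, 54, 54, 54, 54, 54, 78, 147, 156, 118, 136, 155, 137, 80, 82, 149, 161, 162, 161, 98, 56, 54, 55, 55, 55]
345 [52, 53, 53, 53, 53, 54, 54, 60, 103, 149, 141, 107, 150, 161, 159, 158, 159, 161, 165, 160, 136, 76, 54, 54, 55, 56]
```

View pics/rail.png

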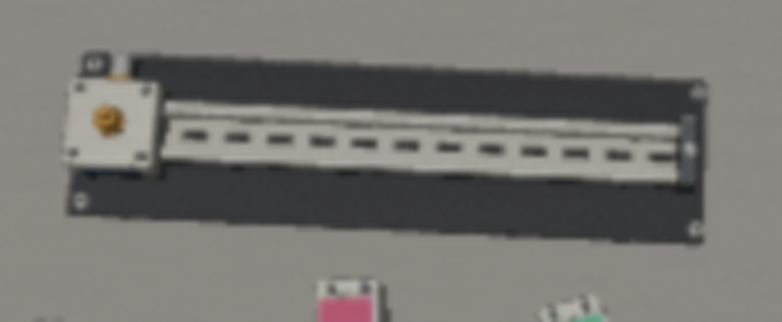

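View pics/srail.png

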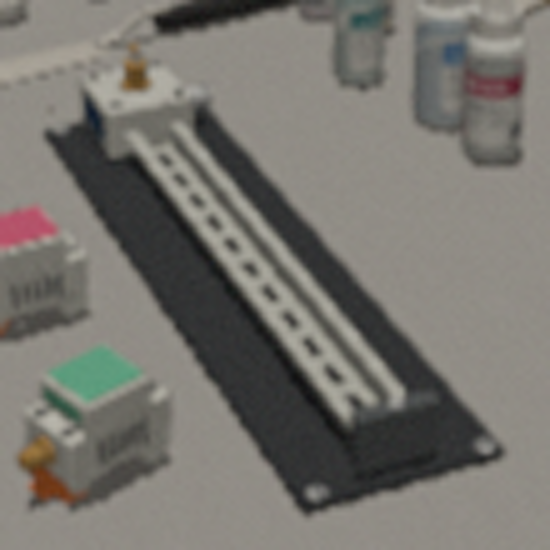

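Emit:
move_arm(travel=[[27.7, -33.3, 0], [27.7, -33.3, 0], [27.7, -33.3, 0], [27.7, -33.3, 0], [27.7, -33.3, 0], [27.7, -33.3, 0], [27.7, -33.3, 0], [27.7, -33.3, 0], [27.7, -33.3, 0], [27.7, -33.3, 0], [27.7, -33.3, 0], [27.7, -33.3, 0]], dr=[[0, 0, -8.5], [0, 0, -8.5], [0, 0, -8.5], [0, 0, -8.5], [0, 0, -8.5], [0, 0, -8.5], [0, 0, -8.5], [0, 0, -8.5], [0, 0, -8.5], [0, 0, -8.5], [0, 0, -8.5], [0, 0, -8.5]], hand=[0.2, 0.2, 0.2, 0.2, 0.2, 0.2, 0.2, 0.2, 0.2, 0.2, 0.2, 0.2])

```text
t: 3.4
eef_pos: [0.5756, 0.1204, 0.2315]
tool_rot: [3.141, -0.0, 0.92]
contact_force: [0.2, 0.2, -0.3]
opening: 0.0342
grasp_force: 0.0
```

Emit:
move_arm(travel=[[0, 0, -11], [0, 0, -11], [0, 0, -11], [0, 0, -11], [0, 0, -11], [0, 0, -11], [0, 0, -11], [0, 0, -11], [0, 0, -11], [0, 0, -11], [0, 0, -11], [0, 0, 0]], dr=[[0, 0, -8.3], [0, 0, -8.3], [0, 0, -8.3], [0, 0, -8.3], [0, 0, -8.3], [0, 0, -8.3], [0, 0, -8.3], [0, 0, -8.3], [0, 0, -8.3], [0, 0, -8.3], [0, 0, -8.3], [0, 0, 0]], hand=[0.2, 0.2, 0.2, 0.2, 0.2, 0.2, 0.2, 0.2, 0.2, 0.2, 0.2, 0.2])

```text
t: 4.6
eef_pos: [0.5735, 0.1218, 0.1088]
tool_rot: [3.139, 0.002, -0.667]
contact_force: [-0.8, -0.3, 0.1]
opening: 0.034
grasp_force: 0.0
```

```bash
python3 - <<'E'
from h import *
np.set_printoptions(precision=4,suppress=True)
T=grab_frame("top");S=grab_frame("side");s=get_state();print(s["eef_pos"],s["tool_rot"],s["joint_positions"],s["opening"])
R0=None
# rail edges
g=cv2.cvtColor(T["pixels"],cv2.COLOR_RGB2GRAY).astype(float)
N=[];F=[]
for u in range(290,358,3):
    c=g[180:220,u]; hi=np.nonzero(c>110)[0]; a,b=hi[0],hi[-1]
    F.append(onz(T,(u,180+a-1+(110-c[a-1])/(c[a]-c[a-1])),.024)[:2]*1000)
    N.append(onz(T,(u,180+b+(c[b]-110)/(c[b]-c[b+1])),.024)[:2]*1000)
for P in(F,N):
    P=np.array(P);k=np.polyfit(P[:,1],P[:,0],1);print(k,np.degrees(np.arctan(k[0])),"x at y=-61:",np.polyval(k,-61))
e=s["eef_pos"]
print("tcp proj",proj(T,e),proj(S,e),"nut proj",proj(S,[.5747,.1218,.0495]),proj(S,[.5747,.1218,.0635]))
save(S,"s2",(240,110,340,190),7)
E
```

```text
[0.5747 0.1219 0.1104] [ 3.1413  0.0001 -0.6639] [ 0.0907  0.3845  1.6595 -0.0001  1.0979  2.3255] 0.03418487153919246
[  0.0451 623.6976] 2.5841390668618165 x at y=-61: 620.9445315062364
[  0.0931 548.376 ] 5.318712254524993 x at y=-61: 542.6970639419079
tcp proj [232.9796 190.7697] [285.8769 154.7676] nut proj [286.7332 173.6518] [286.5441 169.4011]
```

View pics/s2.png

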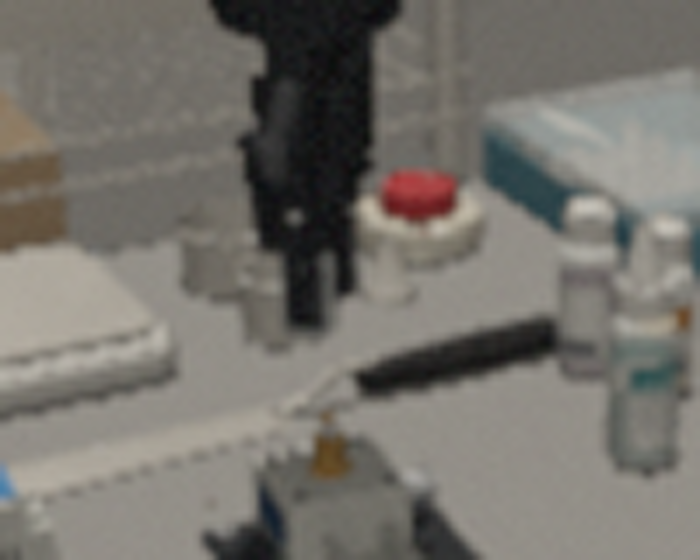

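Emit:
move_arm(travel=[[0.5, 0, -20], [0, 0, -20], [0, 0, -15], [0, 0, -10], [0, 0, -1.5], [0, 0, 0], [0, 0, 0], [0, 0, 0], [0, 0, 0], [0, 0, 0]], dr=[[0, 0, 0], [0, 0, 0], [0, 0, 0], [0, 0, 0], [0, 0, 0], [0, 0, 0], [0, 0, 0], [0, 0, 0], [0, 0, 0], [0, 0, 0]], hand=[0.2, 0.2, 0.2, 0.2, 0.2, 0.2, 1, 1, 1, 1], force=40)

```text
t: 5.7
eef_pos: [0.5767, 0.1229, 0.0448]
tool_rot: [-3.138, -0.002, -0.667]
contact_force: [1.9, 4.5, 0.7]
opening: 0.0109
grasp_force: 39.0
```

Emit:
move_arm(travel=[[0, 0, 0], [0, 0, 0], [0, 0, 0.1], [0, 0, 0.1], [0, 0, 0.1]], dr=[[0, 0, 0], [0, 0, 0], [0, 0, 8], [0, 0, 8], [0, 0, 8]], hand=[1, 1, 1, 1, 1])

```text
t: 6.2
eef_pos: [0.5769, 0.1233, 0.045]
tool_rot: [-3.138, -0.003, -0.243]
contact_force: [2.6, 4.9, 2.0]
opening: 0.0107
grasp_force: 39.1
```

```bash
python3 - <<'E'
from h import *
s=get_state();print(s)
f=grab_frame("side");save(f,"s3",(260,130,320,190),9);print(proj(f,s["eef_pos"]))
E
```

```text
{'t': 6.2, 'joint_positions': array([0.09135296, 0.45377987, 1.73511818, 0.00246485, 0.94849638,
       1.90388939]), 'joint_velocities': array([ 2.41497078e-03, -1.45745434e-04, -1.21687904e-03,  2.71408484e-03,
        2.96631769e-03, -1.37953435e+00]), 'tau': array([ -3.07925932, -45.21662951, -16.24275684,  -1.71407171,
         1.22526716,   1.08792543]), 'eef_pos': array([0.57691659, 0.1232738 , 0.04502847]), 'tool_rot': array([-3.13832204, -0.00330928, -0.24317809]), 'contact_force': array([2.59439316, 4.89228763, 1.99179428]), 'ft_torque': array([ 1.02936356, -0.48995   , -0.01987183]), 'grasp_force': 39.0840279503027, 'opening': 0.010716124649071334}
[287.25941674 174.64017235]
```

View pics/s3.png

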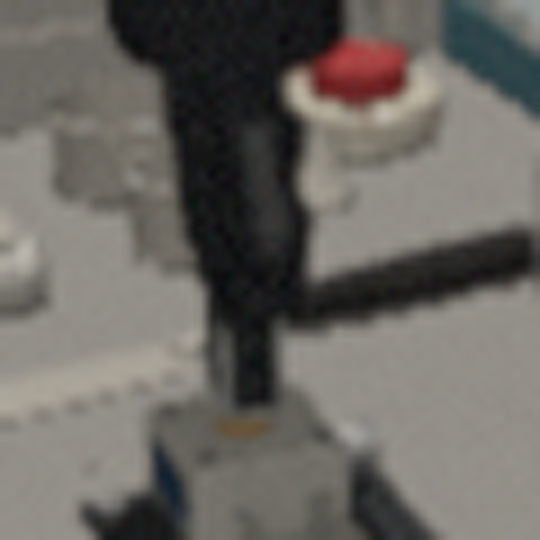

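Emit:
move_arm(travel=[[0.5, 0.5, 0.1], [0.5, 0.5, 0.1], [0, 0, 0.1], [0, 0, 0.1], [0, 0, 0.1], [0, 0, 0.1], [0, 0, 0.1], [0, 0, 0.1], [0, 0, 0.1], [0, 0, 0.1], [0, 0, 0.1], [0, 0, 0.1]], dr=[[0, 0, 8.5], [0, 0, 8.5], [0, 0, 8.5], [0, 0, 8.5], [0, 0, 8.5], [0, 0, 8.5], [0, 0, 8.5], [0, 0, 8.5], [0, 0, 8.5], [0, 0, 8.5], [0, 0, 8.5], [0, 0, 8.5]], hand=[1, 1, 1, 1, 1, 1, 1, 1, 1, 1, 1, 1])

```text
t: 7.45
eef_pos: [0.5759, 0.1247, 0.0458]
tool_rot: [-3.141, -0.003, 1.537]
contact_force: [-0.3, 6.6, 2.0]
opening: 0.0105
grasp_force: 39.1
```

```bash
python3 - <<'E'
from h import *
s=get_state();print(s["ft_torque"],s["contact_force"],s["joint_positions"])
E
```

```text
[ 1.21090721  0.0613996  -0.03285942] [-0.25166575  6.59194708  2.0038638 ] [0.0933018  0.45375024 1.73279944 0.00367011 0.95475967 0.12471651]
```

Emit:
move_arm(travel=[[0, 0.7, 0.1], [0, 0.7, 0.1], [0, 0, 0.1], [0, 0, 0.1], [0, 0, 0.1], [0, 0, 0.1], [0, 0, 0.1], [0, 0, 0.1], [0, 0, 0.1], [0, 0, 0.1], [0, 0, 0.1], [0, 0, 0.1]], dr=[[0, 0, 8.5], [0, 0, 8.5], [0, 0, 8.5], [0, 0, 8.5], [0, 0, 8.5], [0, 0, 8.5], [0, 0, 8.5], [0, 0, 8.5], [0, 0, 8.5], [0, 0, 8.5], [0, 0, 8.5], [0, 0, 8.5]], hand=[1, 1, 1, 1, 1, 1, 1, 1, 1, 1, 1, 1])

```text
t: 8.65
eef_pos: [0.5747, 0.1236, 0.0466]
tool_rot: [-3.141, -0.003, -2.964]
contact_force: [-1.8, -1.0, 2.2]
opening: 0.0109
grasp_force: 39.2
```

```bash
python3 - <<'E'
from h import *
s=get_state();print(s["ft_torque"],s["contact_force"],s["joint_positions"])
E
```

```text
[ 0.04501683  0.16062856 -0.03742243] [-1.75232279 -0.9931182   2.16333354] [ 9.41544316e-02  4.52707572e-01  1.73200584e+00 -1.42430773e-03
  9.59762625e-01 -1.65326950e+00]
```

Emit:
move_arm(travel=[[0, 0, 0.1], [0, 0, 0.1], [0, 0, 0.1], [0, 0, 0], [0, 0, 0]], dr=[[0, 0, 8], [0, 0, 8], [0, 0, 8], [0, 0, 6], [0, 0, 0]], hand=[1, 1, 1, 1, 1])

```text
t: 9.15
eef_pos: [0.5745, 0.1226, 0.0467]
tool_rot: [-3.141, -0.005, -2.446]
contact_force: [-2.2, -3.3, 1.2]
opening: 0.0109
grasp_force: 39.2
```

```bash
python3 - <<'E'
from h import *
s=get_state();print(s["ft_torque"],s["contact_force"],s["joint_positions"],s["tool_rot"])
E
```

```text
[-0.68375058  0.3127481   0.00925928] [-2.20351767 -3.31480153  1.19116146] [ 0.09359057  0.4525602   1.73206991 -0.00346168  0.96072769 -2.1707389 ] [-3.14138444 -0.00470761 -2.44607138]
```

Emit:
move_arm(travel=[[0, 0, 0], [0, 0, 0]], dr=[[0, 0, 8], [0, 0, 8]], hand=[1, 1])

```text
t: 9.35
eef_pos: [0.5748, 0.1223, 0.0467]
tool_rot: [3.141, -0.005, -2.164]
contact_force: [-2.0, -6.0, 2.6]
opening: 0.0107
grasp_force: 39.3
```

```bash
python3 - <<'E'
from h import *
s=get_state();print(s["ft_torque"],s["contact_force"],s["joint_positions"][5],s["tool_rot"])
E
```

```text
[-0.91126113  0.19180295 -0.06700581] [-1.95198953 -5.98022511  2.61973049] -2.4530008676928006 [ 3.14130295 -0.00456138 -2.16365195]
```

Emit:
move_arm(travel=[[0, 0, 0], [0, 0, 0], [0, 0, 0], [0, 0, 18], [0, 0, 18], [0, 0, 0], [0, 0, 0], [0, 0, 0]], dr=[[0, 0, 0], [0, 0, 0], [0, 0, 0], [0, 0, 0], [0, 0, 0], [0, 0, 0], [0, 0, 0], [0, 0, 0]], hand=[0.3, 0.3, 0.3, 0.3, 1, 1, 1, 1])

```text
t: 10.15
eef_pos: [0.5754, 0.1243, 0.0818]
tool_rot: [3.14, -0.001, -2.168]
contact_force: [0.2, -0.3, 0.5]
opening: 0.0003
grasp_force: 0.0
```

```bash
python3 - <<'E'
from h import *
s=get_state();print(s["ft_torque"],s["contact_force"],s["eef_pos"])
f=grab_frame("side");save(f,"s4",(262,150,312,190),12)
for n in("s2",):pass
E
```

```text
[ 0.00121783  0.02957701 -0.02055825] [ 0.17508051 -0.30640113  0.50893754] [0.57535307 0.12432373 0.08183217]
```

View pics/s4.png

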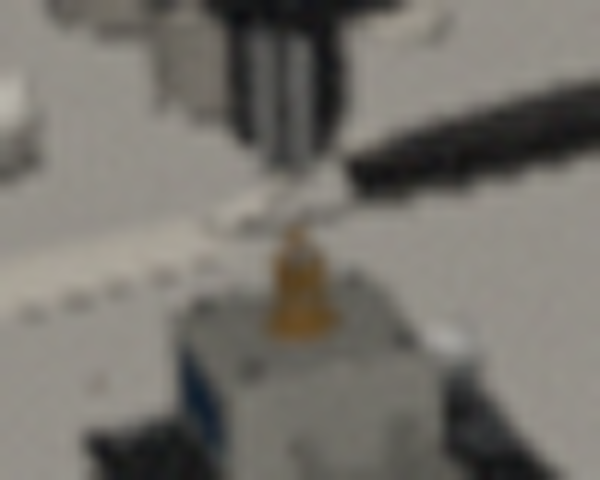

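Emit:
move_arm(travel=[[0, -1, -8], [0, 0, -8], [0, 0, -2], [0, 0, -1], [0, 0, -1], [0, 0, -1], [0, 0, -1], [0, 0, -1], [0, 0, -1], [0, 0, 0]], dr=[[0, 0, 0], [0, 0, 0], [0, 0, 0], [0, 0, 0], [0, 0, 0], [0, 0, 0], [0, 0, 0], [0, 0, 0], [0, 0, 0], [0, 0, 0]], hand=[1, 1, 1, 1, 1, 1, 1, 1, 1, 1])

```text
t: 11.2
eef_pos: [0.5758, 0.1233, 0.0602]
tool_rot: [3.142, -0.0, -2.168]
contact_force: [-5.0, -1.1, 11.1]
opening: -0.0
grasp_force: 5.4
```

Emit:
move_arm(travel=[[0, 0, -1], [0, 0, 0], [0, 0, 0], [0, 0, 0], [0, 0, 0], [0, 0, 0], [0, 0, 0], [0, 0, 0], [0, 0, 0], [0, 0, 0], [0, 0, 0], [0, 0, 0]], dr=[[0, 0, 0], [0, 0, 0], [0, 0, 0], [0, 0, 0], [0, 0, 0], [0, 0, 0], [0, 0, 0], [0, 0, 0], [0, 0, 0], [0, 0, 0], [0, 0, 0], [0, 0, 0]], hand=[1, 1, 1, 1, 1, 1, 1, 1, 1, 1, 1, 1])

```text
t: 12.4
eef_pos: [0.5758, 0.1233, 0.0601]
tool_rot: [-3.141, 0.0, -2.168]
contact_force: [-6.6, -0.1, 16.1]
opening: 0.0
grasp_force: 7.8
```

Emit:
move_arm(travel=[[0, 0, 0], [0, 0, 0], [0, 0, 0], [0, 0, 3], [0, 0, 20], [0, 0, 40], [0, 0, 40]], dr=[[0, 0, 0], [0, 0, 0], [0, 0, 0], [0, 0, 0], [0, 0, 0], [0, 0, 0], [0, 0, 0]], hand=[1, 1, 1, 1, 1, 1, 1])

```text
t: 13.1
eef_pos: [0.5765, 0.1234, 0.1612]
tool_rot: [3.141, 0.0, -2.168]
contact_force: [1.5, 0.4, -0.2]
opening: -0.0003
grasp_force: 0.0
```

Emit:
move_arm(travel=[[-18, 4.2, 0], [-18, 4.2, 0], [-18, 4.2, 0], [-18, 4.2, 0], [-18, 4.2, 0], [-18, 4.2, 0], [-18, 4.2, 0], [-18, 4, -20], [0, 0, -30], [0, 0, 0]], dr=[[0, 0, -7.8], [0, 0, -7.8], [0, 0, -7.8], [0, 0, -7.8], [0, 0, -7.8], [0, 0, -7.8], [0, 0, -7.8], [0, 0, -8.1], [0, 0, 0], [0, 0, 0]], hand=[-0.3, -0.3, -0.3, -0.3, -0.3, -0.3, -0.3, -0.3, -0.3, -0.3])

```text
t: 14.1
eef_pos: [0.4297, 0.1565, 0.1084]
tool_rot: [-3.14, -0.005, 3.022]
contact_force: [-0.4, 0.2, -0.2]
opening: 0.0554
grasp_force: 0.0
```

```bash
python3 - <<'E'
from h import *
np.set_printoptions(precision=4,suppress=True)
s=get_state();print(s["eef_pos"],s["tool_rot"],s["joint_positions"],s["opening"])
f=grab_frame("top");S=grab_frame("side");print(caps(f))
for q in("sky","rose","mint","amber"):
  a=[r for r in spot_point(f,q+"_mid") if r["p"]>.4];b=[r for r in spot_point(S,q+"_mid") if r["p"]>.4]
  for r in a: print(q,round(r["p"],2),onz(f,r["uv"],.026)*1000)
  for r in b: print(q,"S",round(r["p"],2),onz(S,r["uv"],.026)*1000)
save(S,"s5",(190,110,290,220),5)
E
```

```text
[0.4297 0.1565 0.1084] [-3.1401 -0.0049  3.0215] [ 0.1968  0.2129  1.9321  0.0002  1.0017 -1.254 ] 0.05538216574781235
{'rose': [[[337.3, -734.9], [43.8, 38.2], 87.4], [[448.0, -15.4], [29.1, 30.4], 88.3], [[1025.5, -730.4], [92.0, 129.2], 26.8]], 'sky': [[[332.4, -77.0], [31.5, 32.8], 55.0], [[364.3, 358.0], [10.4, 127.6], 6.9]], 'mint': [[[429.7, -151.1], [32.3, 30.5], 14.1], [[888.1, -493.3], [202.3, 40.8], 27.2]], 'amber': [[[448.2, -328.6], [31.5, 29.4], 13.8], [[610.7, -921.9], [170.2, 18.5], 3.4], [[906.9, -391.3], [44.9, 79.3], 88.0]]}
sky 0.86 [337.7467 -83.4262  26.    ]
sky 0.65 [428.0037 156.2097  26.    ]
sky S 0.89 [420.0901 146.6549  26.    ]
sky S 0.57 [331.2482 -71.7533  26.    ]
rose 0.81 [450.2175 -13.763   26.    ]
rose S 0.94 [442.1294 -21.9613  26.    ]
mint 0.85 [ 426.8561 -155.4567   26.    ]
mint S 0.57 [ 420.8754 -139.454    26.    ]
amber 0.71 [ 444.2298 -335.2107   26.    ]
amber 0.64 [724.2942 125.2675  26.    ]
amber S 0.7 [ 446.4915 -334.3166   26.    ]
```

View pics/s5.png

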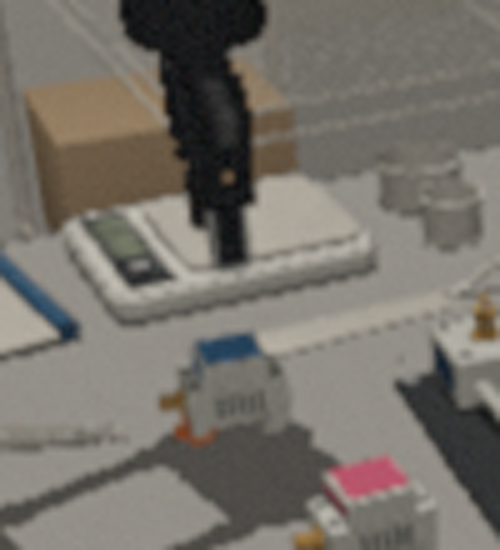

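Emit:
move_arm(travel=[[0, 0, -30], [0, 0, -30], [0, 0, -20], [0, 0, -13], [0, 0, 0], [0, 0, 0], [0, 0, 0], [0, 0, 0], [0, 0, 0], [0, 0, 0]], dr=[[0, 0, 0], [0, 0, 0], [0, 0, 0], [0, 0, 0], [0, 0, 0], [0, 0, 0], [0, 0, 0], [0, 0, 0], [0, 0, 0], [0, 0, 0]], hand=[-0.3, -0.3, -0.3, -0.3, -0.3, 1, 1, 1, 1, 1], force=60)

```text
t: 15.6
eef_pos: [0.4328, 0.1569, 0.0186]
tool_rot: [3.141, 0.002, 3.021]
contact_force: [-0.2, -0.1, 4.1]
opening: 0.035
grasp_force: 60.2
```

Emit:
move_arm(travel=[[0, 0, 30], [0, 0, 40], [0, 0, 40], [30, -20, 0], [30, -22, 0], [30, -22, 0], [30, -22, 0], [35, -22, 0], [0, 0, 0], [0, 0, 0]], dr=[[0, 0, 0], [0, 0, 0], [0, 0, 1.7], [0.54, 6, 0], [0.54, 6, 0], [0.54, 6, 0], [0.54, 6, 0], [0, 0, 0], [0, 0, 0], [0, 0, 0]], hand=[1, 1, 1, 1, 1, 1, 1, 1, 1, 1])

```text
t: 16.6
eef_pos: [0.5873, 0.0482, 0.1265]
tool_rot: [-3.141, -0.422, 3.049]
contact_force: [-0.4, 0.6, -1.4]
opening: 0.035
grasp_force: 60.5
```

```bash
cat >> h.py <<'E'
from scipy.spatial.transform import Rotation as Ro
RM=np.array([559.2,-60.5]);PSI=np.radians(-5.2)
EX=np.array([np.cos(PSI),np.sin(PSI)]);EY=np.array([-np.sin(PSI),np.cos(PSI)])
def rel():
    "tcp in rail frame (mm, z from flange top) and attitude"
    s=get_state();e=s["eef_pos"]*1000;d=e[:2]-RM
    B=Ro.from_euler("z",PSI).inv()*Ro.from_euler("xyz",s["tool_rot"])*Ro.from_euler("xyz",[np.pi,0,np.pi]).inv()
    print("rail x %.1f y %.1f z %.1f"%(d@EX,d@EY,e[2]-24),"att",np.round(B.as_rotvec(degrees=True),1),"F",np.round(s["contact_force"],1),"open",round(s["opening"]*1000,1),"t",s["t"],"j",np.round(s["joint_positions"],2))
E
python3 - <<'E'
from h import *
rel()
S=grab_frame("side");save(S,"s6",(220,100,340,200),6)
E
```

```text
rail x 18.2 y 110.8 z 102.5 att [ 0.  24.2 -0.1] F [-0.4  0.6 -1.4] open 35.0 t 16.6 j [-0.05  0.6   1.31  0.02  1.65 -1.53]
```

View pics/s6.png

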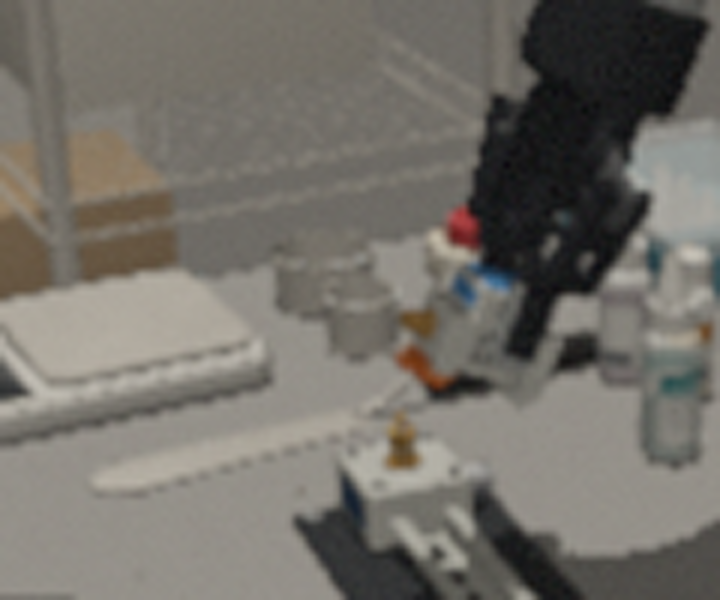

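Emit:
move_arm(travel=[[0, 0, -30], [0, 0, -30], [0, 0, -20], [0, 0, -8.4], [0, 0, 0], [0, 0, 0]], dr=[[0, 0, 0], [0, 0, 0], [0, 0, 0], [0, 0, 0], [0, 0, 0], [0, 0, 0]], hand=[1, 1, 1, 1, 1, 1])

```text
t: 17.25
eef_pos: [0.5872, 0.0492, 0.0407]
tool_rot: [-3.141, -0.419, 3.051]
contact_force: [1.0, 0.3, -1.5]
opening: 0.0352
grasp_force: 60.5
```

```bash
python3 - <<'E'
from h import *
rel()
E
```

```text
rail x 17.9 y 111.8 z 16.7 att [-0. 24.  0.] F [ 1.   0.3 -1.5] open 35.2 t 17.25 j [-0.05  0.67  1.4   0.02  1.49 -1.53]
```

Emit:
move_arm(travel=[[0, 0, -2.5], [0, 0, 0], [0, 0, 0]], dr=[[0, 0, 0], [0, 0, 0], [0, 0, 0]], hand=[1, 1, 1])

```text
t: 17.55
eef_pos: [0.5874, 0.0487, 0.0375]
tool_rot: [-3.141, -0.419, 3.051]
contact_force: [-0.6, 0.8, -1.3]
opening: 0.035
grasp_force: 60.5
```

Emit:
move_arm(travel=[[-3, 0.3, 0.5], [-3, 0.3, 0], [-3, 0.3, 0], [0, 0, 0]], dr=[[0, 0, 0], [0, 0, 0], [0, 0, 0], [0, 0, 0]], hand=[1, 1, 1, 1])

```text
t: 17.95
eef_pos: [0.5778, 0.0496, 0.0375]
tool_rot: [-3.141, -0.421, 3.051]
contact_force: [-0.1, -0.2, -1.9]
opening: 0.0352
grasp_force: 60.6
```

Emit:
move_arm(travel=[[-1.5, 0.1, 0], [-1.5, 0.1, 0], [0, 0, 0]], dr=[[0, 0, 0], [0, 0, 0], [0, 0, 0]], hand=[1, 1, 1])

```text
t: 18.25
eef_pos: [0.5773, 0.0497, 0.0375]
tool_rot: [-3.141, -0.415, 3.05]
contact_force: [5.6, -1.1, -1.0]
opening: 0.0352
grasp_force: 60.6
```

```bash
python3 - <<'E'
from h import *
rel()
E
```

```text
rail x 8.1 y 111.4 z 13.5 att [-0.  23.8 -0. ] F [ 5.6 -1.1 -1. ] open 35.2 t 18.25 j [-0.05  0.66  1.43  0.02  1.46 -1.53]
```

Emit:
move_arm(travel=[[2, -0.2, 0], [0, 0, 1], [0, 0, 1], [0, 0, 1], [0, 0, 0]], dr=[[0, 0, 0], [0, 0, 0], [0, 0, 0], [0, 0, 0], [0, 0, 0]], hand=[1, 1, 1, 1, 1])

```text
t: 18.75
eef_pos: [0.5774, 0.0496, 0.0382]
tool_rot: [-3.141, -0.42, 3.05]
contact_force: [4.8, 0.4, -20.3]
opening: 0.035
grasp_force: 61.5
```

```bash
python3 - <<'E'
from h import *
rel()
E
```

```text
rail x 8.2 y 111.3 z 14.2 att [-0.  24.1 -0. ] F [  4.8   0.4 -20.3] open 35.0 t 18.75 j [-0.05  0.66  1.43  0.02  1.47 -1.53]
```

Emit:
move_arm(travel=[[0, 0, -3], [0, 0, -1], [-1, 0.1, 0], [-1, 0.1, 0], [-1, 0.1, 0], [0, 0, 0]], dr=[[0, 0, 0], [0, 0, 0], [0, 0, 0], [0, 0, 0], [0, 0, 0], [0, 0, 0]], hand=[1, 1, 1, 1, 1, 1])

```text
t: 19.35
eef_pos: [0.5772, 0.0496, 0.0378]
tool_rot: [-3.141, -0.413, 3.05]
contact_force: [8.4, 0.5, -4.4]
opening: 0.0352
grasp_force: 63.4
```

```bash
python3 - <<'E'
from h import *
rel()
E
```

```text
rail x 8.0 y 111.3 z 13.8 att [-0.  23.7 -0. ] F [ 8.4  0.5 -4.4] open 35.2 t 19.35 j [-0.05  0.66  1.43  0.02  1.46 -1.53]
```

Emit:
move_arm(travel=[[1, 0, 0], [-1.5, 0.1, -1.2], [-1.4, 0.1, -1.3], [0, 0, 0]], dr=[[0, 0, 0], [-0.54, -5.97, 0], [-0.54, -5.97, 0], [0, 0, 0]], hand=[1, 1, 1, 1])

```text
t: 19.75
eef_pos: [0.5723, 0.05, 0.0357]
tool_rot: [-3.141, -0.204, 3.051]
contact_force: [6.5, -0.9, -7.5]
opening: 0.0356
grasp_force: 62.1
```

```bash
python3 - <<'E'
from h import *
rel()
E
```

```text
rail x 3.0 y 111.2 z 11.7 att [-0.  11.7  0. ] F [ 6.5 -0.9 -7.5] open 35.6 t 19.75 j [-0.04  0.54  1.61  0.01  1.19 -1.53]
```

Emit:
move_arm(travel=[[-1.0, 0.1, -1.5], [-1.0, 0.1, -1.6], [0, 0, 0], [0, 0, 0]], dr=[[-0.54, -5.97, 0], [-0.54, -5.97, 0], [0, 0, 0], [0, 0, 0]], hand=[1, 1, 1, 1])

```text
t: 20.15
eef_pos: [0.5701, 0.0501, 0.0329]
tool_rot: [-3.141, -0.0, 3.051]
contact_force: [3.9, -1.2, -2.1]
opening: 0.0351
grasp_force: 69.3
```

```bash
python3 - <<'E'
from h import *
rel()
E
```

```text
rail x 0.9 y 111.1 z 8.9 att [-0.  0.  0.] F [ 3.9 -1.2 -2.1] open 35.1 t 20.15 j [-0.03  0.45  1.78 -0.    0.91 -1.51]
```

Emit:
move_arm(travel=[[0, 0, -1], [0, 0, -1], [0, 0, -1], [0, 0, 0], [0, 0, 0]], dr=[[-0.2, -2, 0], [-0.2, -2, 0], [0, 0, 0], [0, 0, 0], [0, 0, 0]], hand=[1, 1, 1, 1, 1])

```text
t: 20.65
eef_pos: [0.5717, 0.0499, 0.0327]
tool_rot: [-3.14, 0.072, 3.051]
contact_force: [1.2, -1.5, 17.6]
opening: 0.0355
grasp_force: 72.6
```

```bash
python3 - <<'E'
from h import *
rel()
E
```

```text
rail x 2.5 y 111.1 z 8.7 att [-0.1 -4.1  0. ] F [ 1.2 -1.5 17.6] open 35.5 t 20.65 j [-0.03  0.42  1.84 -0.01  0.81 -1.51]
```

Emit:
move_arm(travel=[[0, 0, 1.5], [0, 0, 1], [0, 0, 0], [0, 0, 0], [0, 0, 15], [0, 0, 30], [0, 0, 35], [-40, 0, 20], [-40, 0, 0], [0, 0, 0]], dr=[[0.2, 2, 0], [0.2, 2, 0], [0, 0, 0], [0, 0, 0], [0, 0, 0], [0, 0, 0], [0, 0, 0], [0, 0, 0], [0, 0, 0], [0, 0, 0]], hand=[1, -0.1, -0.1, -0.1, -0.1, -0.1, -0.3, -0.3, -0.3, -0.3])

```text
t: 21.65
eef_pos: [0.4816, 0.0509, 0.1302]
tool_rot: [-3.141, -0.011, 3.051]
contact_force: [0.3, -0.7, -0.1]
opening: 0.0555
grasp_force: 0.0
```

```bash
python3 - <<'E'
from h import *
np.set_printoptions(precision=4,suppress=True)
rel()
S=grab_frame("side");save(S,"s7",(240,130,340,205),7)
T=grab_frame("top");
for n,v in caps(T).items(): print(n,[c for c in v if 400<c[0][0]<620 and abs(c[0][1])<400])
for q in("sky_foot","sky_mid"):
  print([(round(r["p"],2),r["box"]) for r in search_frame(S,q)[:2]])
print(caps(T,.0655).get("sky"))
E
```

```text
rail x -87.4 y 103.9 z 106.2 att [-0.   0.6  0. ] F [ 0.3 -0.7 -0.1] open 55.5 t 21.65 j [-0.04  0.23  1.84 -0.    1.08 -1.52]
rose [[[448.2, -16.0], [31.7, 30.1], 0.1]]
sky []
mint [[[409.5, 312.5], [35.4, 18.2], 78.8], [[429.8, -151.0], [32.1, 30.8], 14.2], [[553.7, 85.7], [40.4, 27.1], 89.5]]
amber [[[448.2, -328.6], [31.5, 29.4], 13.8]]
[(0.49, [313.2, 216.6, 92.4, 92.5]), (0.18, [325.1, 290.4, 32.6, 38.0])]
[(0.75, [232.2, 240.1, 34.7, 29.4])]
[[[357.9, 400.1], [9.8, 59.9], 6.8], [[332.5, -77.1], [31.0, 32.6], 55.7]]
```

View pics/s7.png

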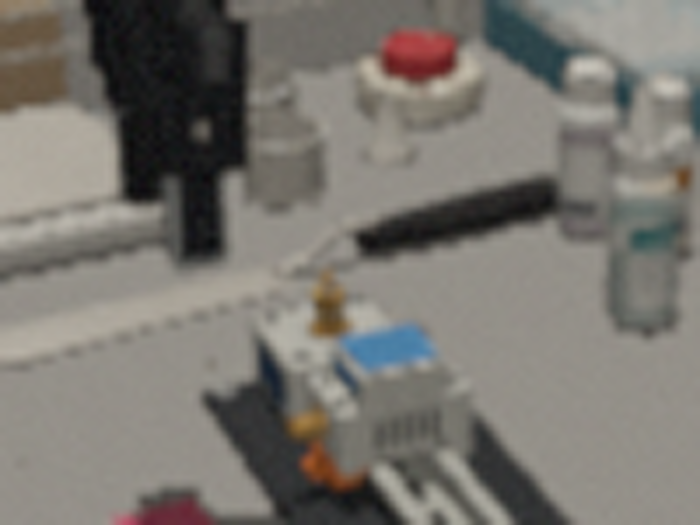

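Emit:
move_arm(travel=[[-17, -33, 0], [-17, -33, 0], [0, 0, -30], [0, 0, 0], [0, 0, 0]], dr=[[0, 0, 3.7], [0, 0, 0], [0, -0.6, 0], [0, 0, 0], [0, 0, 0]], hand=[-0.3, -0.3, -0.3, -0.3, -0.3])

```text
t: 22.35
eef_pos: [0.4566, -0.0157, 0.1001]
tool_rot: [3.141, 0.007, 3.115]
contact_force: [0.7, 0.0, 0.8]
opening: 0.0555
grasp_force: 0.0
```

```bash
python3 - <<'E'
from h import *
np.set_printoptions(precision=4,suppress=True)
s=get_state();print(s["eef_pos"],s["tool_rot"])
S=grab_frame("side")
h=cv2.cvtColor(S["pixels"],cv2.COLOR_RGB2HSV)
m=cv2.inRange(h,(95,80,60),(115,255,255));m[:170]=0;m[195:]=0;m[:,:280]=0;m[:,310:]=0
v,u=np.nonzero(m);print(len(u),u.mean(),v.mean(),u.min(),u.max(),v.min(),v.max())
c=RM+111.2*EY
for z in(.0655,.0655+.003):
  Q=np.array([proj(S,[*( (c+a*15*EX+b*15*EY)/1000),z]) for a in(-1,1) for b in(-1,1)]);print(Q.mean(0),Q.tolist())
# angle of cap edges via minAreaRect of side contour quad in plane
cn=max(cv2.findContours(m,0,1)[0],key=cv2.contourArea).reshape(-1,2)
print((np.array([onz(S,p,.0655)[:2]*1000 for p in cn])).mean(0), c)
E
```

```text
[ 0.4566 -0.0157  0.1001] [3.1409 0.0068 3.1148]
53 294.77358490566036 179.26415094339623 289 301 177 183
[295.5944 179.0041] [[292.4569087309391, 182.28315075681152], [288.7038476668521, 177.72340004543275], [302.5777123998281, 180.23988714713377], [298.6392277088981, 175.76984451475244]]
[295.5638 178.05  ] [[292.42143243353513, 181.3180993928794], [288.6640243169741, 176.77354828811957], [302.5566131177623, 179.28171882146708], [298.613256716258, 174.82669630761407]]
[567.2823  50.2013] [569.2783  50.2423]
```

Emit:
move_arm(travel=[[-8.5, 0, -20], [0, 0, -30], [0, 0, -20], [0, 0, -13], [0, 0, 0], [0, 0, 0], [0, 0, 0], [0, 0, 0], [0, 0, 0], [0, 0, 0]], dr=[[0, 0.4, 0], [0, 0, 0], [0, 0, 0], [0, 0, 0], [0, 0, 0], [0, 0, 0], [0, 0, 0], [0, 0, 0], [0, 0, 0], [0, 0, 0]], hand=[-0.3, -0.3, -0.3, -0.3, -0.3, 1, 1, 1, 1, 1])

```text
t: 23.4
eef_pos: [0.4492, -0.0157, 0.0185]
tool_rot: [-3.142, 0.005, 3.115]
contact_force: [0.6, 2.3, 5.9]
opening: 0.035
grasp_force: 60.1
```

Emit:
move_arm(travel=[[0, 0, 30], [0, 0, 40], [0, 0, 40], [30, -2, 0], [30, -2, 0], [30, -2, 0], [30, -2, 0], [11.3, -1.6, 0], [0, 0, 0]], dr=[[0, 0, 0], [0, 0, 0], [0, 0, -3.7], [0.54, 6, 0], [0.54, 6, 0], [0.54, 6, 0], [0.54, 6, 0], [0, 0, 0], [0, 0, 0]], hand=[1, 1, 1, 1, 1, 1, 1, 1, 1])

```text
t: 24.3
eef_pos: [0.5808, -0.0257, 0.1246]
tool_rot: [-3.141, -0.421, 3.05]
contact_force: [-1.1, -0.1, -1.6]
opening: 0.0352
grasp_force: 60.5
```

Emit:
move_arm(travel=[[0, 0, -30], [0, 0, -30], [0, 0, -20], [0, 0, -10], [0, 0, 0], [0, 0, 0], [0, 0, 0]], dr=[[0, 0, 0], [0, 0, 0], [0, 0, 0], [0, 0, 0], [0, 0, 0], [0, 0, 0], [0, 0, 0]], hand=[1, 1, 1, 1, 1, 1, 1])

```text
t: 25.0
eef_pos: [0.5796, -0.0254, 0.0389]
tool_rot: [-3.141, -0.417, 3.05]
contact_force: [-0.3, -0.3, -1.9]
opening: 0.0352
grasp_force: 60.5
```

```bash
python3 - <<'E'
from h import *
rel()
E
```

```text
rail x 17.2 y 36.8 z 14.9 att [-0.  23.9 -0. ] F [-0.3 -0.3 -1.9] open 35.2 t 25.0 j [-0.15  0.66  1.42 -0.02  1.47 -1.62]
```

Emit:
move_arm(travel=[[0, 0, -2], [0, 0, 0], [-3, 0.3, 0], [-3, 0.3, 0], [-3, 0.3, 0], [-1.5, 0.1, 0], [-1.5, 0.1, 0], [0, 0, 0]], dr=[[0, 0, 0], [0, 0, 0], [0, 0, 0], [0, 0, 0], [0, 0, 0], [0, 0, 0], [0, 0, 0], [0, 0, 0]], hand=[1, 1, 1, 1, 1, 1, 1, 1])

```text
t: 25.8
eef_pos: [0.5701, -0.0244, 0.0354]
tool_rot: [-3.141, -0.412, 3.05]
contact_force: [5.9, -1.0, -1.7]
opening: 0.0354
grasp_force: 60.6
```

```bash
python3 - <<'E'
from h import *
rel()
E
```

```text
rail x 7.6 y 36.9 z 11.4 att [-0.  23.6 -0. ] F [ 5.9 -1.  -1.7] open 35.4 t 25.8 j [-0.15  0.65  1.46 -0.02  1.44 -1.62]
```

Emit:
move_arm(travel=[[1, -0.1, 1], [0, 0, 2], [0, 0, 1], [0, 0, 0]], dr=[[0, 0, 0], [0, 0, 0], [0, 0, 0], [0, 0, 0]], hand=[1, 1, 1, 1])

```text
t: 26.2
eef_pos: [0.5701, -0.0245, 0.038]
tool_rot: [-3.141, -0.414, 3.05]
contact_force: [5.6, 0.0, -8.4]
opening: 0.0351
grasp_force: 61.2
```

```bash
python3 - <<'E'
from h import *
rel()
E
```

```text
rail x 7.6 y 36.9 z 14.0 att [-0.  23.7 -0. ] F [ 5.6  0.  -8.4] open 35.1 t 26.2 j [-0.15  0.65  1.45 -0.02  1.45 -1.62]
```

Emit:
move_arm(travel=[[0, 0, -1.2], [-1.5, 0.1, -1.2], [-1.4, 0.1, -1.3], [0, 0, 0], [-1.0, 0.1, -1.5], [-1.0, 0.1, -1.6], [0, 0, 0], [0, 0, 0]], dr=[[0, 0, 0], [-0.54, -5.97, 0], [-0.54, -5.97, 0], [0, 0, 0], [-0.54, -5.97, 0], [-0.54, -5.97, 0], [0, 0, 0], [0, 0, 0]], hand=[1, 1, 1, 1, 1, 1, 1, 1])

```text
t: 27.0
eef_pos: [0.563, -0.024, 0.0327]
tool_rot: [-3.141, 0.001, 3.051]
contact_force: [4.5, -0.6, -4.6]
opening: 0.0352
grasp_force: 67.2
```

```bash
python3 - <<'E'
from h import *
rel()
E
```

```text
rail x 0.5 y 36.7 z 8.7 att [-0. -0. -0.] F [ 4.5 -0.6 -4.6] open 35.2 t 27.0 j [-0.17  0.44  1.81 -0.    0.9  -1.65]
```

Emit:
move_arm(travel=[[0, 0, -1], [0, 0, -1], [0, 0, -1], [0, 0, 0], [0, 0, 0]], dr=[[-0.2, -2, 0], [-0.2, -2, 0], [0, 0, 0], [0, 0, 0], [0, 0, 0]], hand=[1, 1, 1, 1, 1])

```text
t: 27.5
eef_pos: [0.5645, -0.0242, 0.0327]
tool_rot: [-3.14, 0.073, 3.051]
contact_force: [0.9, -0.3, 14.9]
opening: 0.035
grasp_force: 70.6
```

```bash
python3 - <<'E'
from h import *
rel()
E
```

```text
rail x 1.9 y 36.6 z 8.7 att [-0.1 -4.2 -0. ] F [ 0.9 -0.3 14.9] open 35.0 t 27.5 j [-0.17  0.41  1.86  0.01  0.8  -1.65]
```

Emit:
move_arm(travel=[[0, 0, 1.5], [0, 0, 1], [0, 0, 0], [0, 0, 0], [0, 0, 15], [0, 0, 30], [0, 0, 35], [-40, 0, 0], [-40, 0, 0], [0, 0, 0]], dr=[[0.2, 2, 0], [0.2, 2, 0], [0, 0, 0], [0, 0, 0], [0, 0, 0], [0, 0, 0], [0, 0, 0], [0, 0, 0], [0, 0, 0], [0, 0, 0]], hand=[1, -0.1, -0.1, -0.1, -0.1, -0.1, -0.3, -0.3, -0.3, -0.3])

```text
t: 28.5
eef_pos: [0.4744, -0.0225, 0.111]
tool_rot: [3.141, -0.011, 3.051]
contact_force: [0.2, 0.1, -0.3]
opening: 0.0554
grasp_force: 0.0
```

```bash
cat >> h.py <<'E'
def seated(n,y):
    S=grab_frame("side");h=cv2.cvtColor(S["pixels"],cv2.COLOR_RGB2HSV);a,b,s=HUE[n]
    q=lambda z:np.mean([proj(S,[*((RM+y*EY+i*15*EX+j*15*EY)/1000),z]) for i in(-1,1) for j in(-1,1)],0)
    p=q(.0655);m=cv2.inRange(h,(a,s,60),(b,255,255));M=np.zeros_like(m);M[int(p[1])-12:int(p[1])+12,int(p[0])-15:int(p[0])+15]=1
    v,u=np.nonzero(m*M);print("seated?",n,len(u),[u.mean(),v.mean()],"expect",p,"3mm up",q(.0685))
E
python3 - <<'E'
from h import *
np.set_printoptions(precision=4,suppress=True)
rel();print(get_state()["eef_pos"],get_state()["tool_rot"])
seated("rose",36.8);seated("sky",111.2)
T=grab_frame("top")
for n,v in caps(T).items(): print(n,[c for c in v if 300<c[0][0]<620 and abs(c[0][1])<400])
E
```

```text
rail x -87.9 y 30.1 z 87.0 att [ 0.   0.6 -0. ] F [ 0.2  0.1 -0.3] open 55.4 t 28.5 j [-0.19  0.24  1.89 -0.    1.03 -1.67]
[ 0.4744 -0.0225  0.111 ] [ 3.1411 -0.0109  3.0505]
seated? rose 69 [np.float64(304.40579710144925), np.float64(191.1014492753623)] expect [305.6935 190.8604] 3mm up [305.6759 189.8677]
seated? sky 49 [np.float64(294.8775510204082), np.float64(179.14285714285714)] expect [295.5944 179.0041] 3mm up [295.5638 178.05  ]
rose []
sky [[[332.5, -77.1], [30.8, 32.7], 55.0], [[363.3, 366.1], [10.5, 142.9], 6.8]]
mint [[[429.7, -151.1], [32.3, 30.6], 14.1]]
amber [[[448.3, -328.7], [31.5, 29.5], 13.8]]
```

Emit:
move_arm(travel=[[-15, -43, 0], [-15, -43, 0], [-14.7, -42.5, 0], [0, 0, 0], [0, 0, 0]], dr=[[0, 0, 6.5], [0, 0, 6.5], [0, 0, 6.4], [0.1, -0.5, 0], [0, 0, 0]], hand=[-0.3, -0.3, -0.3, -0.3, -0.3])

```text
t: 29.15
eef_pos: [0.4389, -0.1535, 0.1119]
tool_rot: [-3.141, 0.009, -2.898]
contact_force: [0.1, 0.2, -0.6]
opening: 0.0557
grasp_force: 0.0
```

Emit:
move_arm(travel=[[-9.2, 2.3, -20], [0, 0, -30], [0, 0, -25], [0, 0, -20], [0, 0, 0], [0, 0, 0], [0, 0, 0], [0, 0, 0], [0, 0, 0], [0, 0, 0]], dr=[[-0.1, 0.5, 0], [0, 0, 0], [0, 0, 0], [0, 0, 0], [0, 0, 0], [0, 0, 0], [0, 0, 0], [0, 0, 0], [0, 0, 0], [0, 0, 0]], hand=[-0.3, -0.3, -0.3, -0.3, -0.3, 1, 1, 1, 1, 1])

```text
t: 30.15
eef_pos: [0.4297, -0.1502, 0.0177]
tool_rot: [-3.141, 0.001, -2.894]
contact_force: [0.3, 0.3, 2.7]
opening: 0.0357
grasp_force: 59.9
```

Emit:
move_arm(travel=[[0, 0, 30], [0, 0, 40], [0, 0, 40], [30, 10, 0], [30, 10, 0], [30, 11, 0], [30, 11, 0], [24, 9.3, 0], [0, 0, 0]], dr=[[0, 0, -6.5], [0, 0, -6.5], [0, 0, -6.4], [0.54, 6, 0], [0.54, 6, 0], [0.54, 6, 0], [0.54, 6, 0], [0, 0, 0], [0, 0, 0]], hand=[1, 1, 1, 1, 1, 1, 1, 1, 1])

```text
t: 31.05
eef_pos: [0.5769, -0.0976, 0.1246]
tool_rot: [3.141, -0.42, 3.053]
contact_force: [-0.5, 0.2, -0.9]
opening: 0.0351
grasp_force: 60.5
```

Emit:
move_arm(travel=[[0, 0, -30], [0, 0, -30], [0, 0, -20], [0, 0, -10], [0, 0, 0], [0, 0, 0], [0, 0, 0]], dr=[[0, 0, 0], [0, 0, 0], [0, 0, 0], [0, 0, 0], [0, 0, 0], [0, 0, 0], [0, 0, 0]], hand=[1, 1, 1, 1, 1, 1, 1])

```text
t: 31.75
eef_pos: [0.5739, -0.0991, 0.0385]
tool_rot: [-3.14, -0.419, 3.05]
contact_force: [0.3, 0.3, -1.2]
opening: 0.0352
grasp_force: 60.5
```

```bash
python3 - <<'E'
from h import *
rel()
E
```

```text
rail x 18.2 y -37.1 z 14.5 att [-0.1 24.  -0. ] F [ 0.3  0.3 -1.2] open 35.2 t 31.75 j [-0.25  0.67  1.42 -0.07  1.47 -1.71]
```

Target z about 12.2 in the rail frame.

Emit:
move_arm(travel=[[0, 0, -2], [0, 0, 0], [-3, 0.3, 0], [-3, 0.3, 0], [-3, 0.3, 0], [-2, 0.2, 0], [-2, 0.1, 0], [0, 0, 0]], dr=[[0, 0, 0], [0, 0, 0], [0, 0, 0], [0, 0, 0], [0, 0, 0], [0, 0, 0], [0, 0, 0], [0, 0, 0]], hand=[1, 1, 1, 1, 1, 1, 1, 1])

```text
t: 32.55
eef_pos: [0.5626, -0.0977, 0.0351]
tool_rot: [-3.141, -0.415, 3.05]
contact_force: [4.6, 0.1, -0.8]
opening: 0.035
grasp_force: 60.6
```

```bash
python3 - <<'E'
from h import *
rel()
E
```

```text
rail x 6.8 y -36.7 z 11.1 att [-0.  23.8 -0. ] F [ 4.6  0.1 -0.8] open 35.0 t 32.55 j [-0.25  0.65  1.45 -0.07  1.44 -1.71]
```

Emit:
move_arm(travel=[[1, -0.1, 1], [0, 0, 2], [0, 0, 1], [0, 0, 0]], dr=[[0, 0, 0], [0, 0, 0], [0, 0, 0], [0, 0, 0]], hand=[1, 1, 1, 1])

```text
t: 32.95
eef_pos: [0.5626, -0.0979, 0.0375]
tool_rot: [-3.141, -0.418, 3.05]
contact_force: [6.4, -0.9, -10.2]
opening: 0.0353
grasp_force: 61.9
```

```bash
python3 - <<'E'
from h import *
rel()
E
```

```text
rail x 6.8 y -37.0 z 13.5 att [-0. 24. -0.] F [  6.4  -0.9 -10.2] open 35.3 t 32.95 j [-0.25  0.65  1.45 -0.07  1.45 -1.71]
```

Hooked. Rock down as before.

Emit:
move_arm(travel=[[0, 0, -1.4], [-1.5, 0.1, -1.2], [-1.4, 0.1, -1.3], [0, 0, 0], [-1.0, 0.1, -1.5], [-1.0, 0.1, -1.6], [0, 0, 0], [0, 0, 0]], dr=[[0, 0, 0], [-0.54, -5.97, 0], [-0.54, -5.97, 0], [0, 0, 0], [-0.54, -5.97, 0], [-0.54, -5.97, 0], [0, 0, 0], [0, 0, 0]], hand=[1, 1, 1, 1, 1, 1, 1, 1])

```text
t: 33.75
eef_pos: [0.5556, -0.0974, 0.0321]
tool_rot: [-3.141, -0.003, 3.05]
contact_force: [4.3, -0.4, -6.0]
opening: 0.0351
grasp_force: 64.6
```

Emit:
move_arm(travel=[[0, 0, -1], [0, 0, -1], [0, 0, -1], [0, 0, 0], [0, 0, 0]], dr=[[-0.2, -2, 0], [-0.2, -2, 0], [0, 0, 0], [0, 0, 0], [0, 0, 0]], hand=[1, 1, 1, 1, 1])

```text
t: 34.25
eef_pos: [0.5571, -0.0976, 0.0321]
tool_rot: [-3.14, 0.069, 3.051]
contact_force: [1.5, 0.1, 14.4]
opening: 0.0355
grasp_force: 68.0
```

```bash
python3 - <<'E'
from h import *
rel()
E
```

```text
rail x 1.2 y -37.1 z 8.1 att [-0.1 -4.  -0. ] F [ 1.5  0.1 14.4] open 35.5 t 34.25 j [-0.31  0.41  1.86  0.02  0.8  -1.8 ]
```

Emit:
move_arm(travel=[[0, 0, 1.5], [0, 0, 1], [0, 0, 0], [0, 0, 0], [0, 0, 15], [0, 0, 30], [0, 0, 35], [-35, -20, 0], [-35, -20, 0], [0, 0, 0]], dr=[[0.2, 2, 0], [0.2, 2, 0], [0, 0, 0], [0, 0, 0], [0, 0, 0], [0, 0, 0], [0, 0, 0], [0, 0, 0], [0, 0, 0], [0, 0, 0]], hand=[1, -0.1, -0.1, -0.1, -0.1, -0.1, -0.3, -0.3, -0.3, -0.3])

```text
t: 35.25
eef_pos: [0.4799, -0.1374, 0.1111]
tool_rot: [3.141, -0.01, 3.048]
contact_force: [-0.5, 1.2, -0.5]
opening: 0.0561
grasp_force: 0.0
```

```bash
python3 - <<'E'
from h import *
np.set_printoptions(precision=4,suppress=True)
print(get_state()["eef_pos"],get_state()["tool_rot"])
for n,y in(("sky",111.2),("rose",36.8),("mint",-37)):
    try: seated(n,y)
    except Exception as e: print(n,e)
T=grab_frame("top")
for n,v in caps(T).items(): print(n,[c for c in v if 300<c[0][0]<620 and abs(c[0][1])<400])
E
```

```text
[ 0.4799 -0.1374  0.1111] [ 3.1415 -0.0098  3.0485]
seated? sky 18 [np.float64(297.0), np.float64(178.5)] expect [295.5944 179.0041] 3mm up [295.5638 178.05  ]
seated? rose 2 [np.float64(311.5), np.float64(192.0)] expect [305.6935 190.8604] 3mm up [305.6759 189.8677]
seated? mint 81 [np.float64(316.01234567901236), np.float64(204.12345679012347)] expect [316.9531 204.0795] 3mm up [316.9518 203.0458]
rose [[[567.8, -25.1], [30.8, 32.2], 81.0]]
sky [[[363.3, 366.4], [10.4, 143.4], 6.9], [[573.3, 51.6], [30.5, 32.0], 86.5]]
mint [[[575.8, -81.9], [79.6, 34.9], 37.1]]
amber [[[448.2, -328.6], [31.5, 29.4], 13.8]]
```

Emit:
move_arm(travel=[[-10, -47, 0], [-10, -47, 0], [-10, -47, 0], [-8, -46, 0], [0, 0, 0], [0, 0, 0]], dr=[[0, 0, 4.75], [0, 0, 4.75], [0, 0, 4.75], [0, 0, 4.75], [0, 0, 0], [0, 0, 0]], hand=[-0.3, -0.3, -0.3, -0.3, -0.3, -0.3])

```text
t: 36.05
eef_pos: [0.4487, -0.3248, 0.1109]
tool_rot: [3.141, -0.003, -2.903]
contact_force: [0.4, 0.5, -0.4]
opening: 0.0552
grasp_force: 0.0
```

```bash
python3 - <<'E'
from h import *
np.set_printoptions(precision=4,suppress=True)
rel();print(get_state()["eef_pos"],get_state()["tool_rot"])
T=grab_frame("top")
print(caps(T)["amber"][:2])
for n,y in(("sky",111.2),("rose",36.8),("mint",-37)): seated(n,y)
E
```

```text
rail x -86.1 y -273.3 z 86.9 att [ 0.   0.2 18.9] F [ 0.4  0.5 -0.4] open 55.2 t 36.05 j [-0.75  0.34  1.73 -0.    1.07 -2.56]
[ 0.4487 -0.3248  0.1109] [ 3.1408 -0.0029 -2.9031]
[[[610.3, -922.0], [169.6, 18.5], 3.5], [[906.3, -390.5], [45.0, 80.7], 84.3]]
seated? sky 47 [np.float64(294.74468085106383), np.float64(179.17021276595744)] expect [295.5944 179.0041] 3mm up [295.5638 178.05  ]
seated? rose 3 [np.float64(299.3333333333333), np.float64(190.33333333333334)] expect [305.6935 190.8604] 3mm up [305.6759 189.8677]
seated? mint 0 [np.float64(nan), np.float64(nan)] expect [316.9531 204.0795] 3mm up [316.9518 203.0458]h.py:47: RuntimeWarning: Mean of empty slice.
  v,u=np.nonzero(m*M);print("seated?",n,len(u),[u.mean(),v.mean()],"expect",p,"3mm up",q(.0685))
  ret = ret.dtype.type(ret / rcount)
```

```bash
python3 - <<'E'
from h import *
S=grab_frame("side");print([c for c in caps(S)["amber"] if 300<c[0][0]<600 and abs(c[0][1])<450])
for r in spot_point(S,"amber_mid")[:2]: print(r["p"],onz(S,r["uv"],.026))
E
```

```text
[[[531.7, -438.0], [27.3, 21.6], 43.6], [[445.8, -328.4], [31.3, 29.4], 13.3]]
0.62 [ 0.45369414 -0.326661    0.026     ]
0.56 [ 0.54517061 -0.02407431  0.026     ]
```

Amber still in place; descend at (448, -328.5).

Emit:
move_arm(travel=[[-0.5, -3.5, -20], [0, 0, -30], [0, 0, -25], [0, 0, -18], [0, 0, 0], [0, 0, 0], [0, 0, 0], [0, 0, 0], [0, 0, 0], [0, 0, 0]], dr=[[0, 0, 0], [0, 0, 0], [0, 0, 0], [0, 0, 0], [0, 0, 0], [0, 0, 0], [0, 0, 0], [0, 0, 0], [0, 0, 0], [0, 0, 0]], hand=[-0.3, -0.3, -0.3, -0.3, -0.3, 1, 1, 1, 1, 1])

```text
t: 37.35
eef_pos: [0.4485, -0.3282, 0.0196]
tool_rot: [-3.14, -0.001, -2.901]
contact_force: [0.8, 1.0, 4.6]
opening: 0.0352
grasp_force: 60.3
```

Emit:
move_arm(travel=[[0, 0, 30], [0, 0, 40], [0, 0, 40], [24, 31, 0], [24, 31, 0], [24, 31, 0], [24, 31, 0], [22.5, 31.6, 0], [0, 0, 0], [0, 0, 0]], dr=[[0, 0, -6.3], [0, 0, -6.3], [0, 0, -6.4], [0.54, 6, 0], [0.54, 6, 0], [0.54, 6, 0], [0.54, 6, 0], [0, 0, 0], [0, 0, 0], [0, 0, 0]], hand=[1, 1, 1, 1, 1, 1, 1, 1, 1, 1])

```text
t: 38.35
eef_pos: [0.5667, -0.1715, 0.1277]
tool_rot: [-3.14, -0.424, 3.053]
contact_force: [-0.1, -1.4, -1.7]
opening: 0.0355
grasp_force: 60.4
```

Emit:
move_arm(travel=[[0, 0, -30], [0, 0, -30], [0, 0, -20], [0, 0, -10], [0, 0, 0], [0, 0, 0], [0, 0, 0]], dr=[[0, 0, 0], [0, 0, 0], [0, 0, 0], [0, 0, 0], [0, 0, 0], [0, 0, 0], [0, 0, 0]], hand=[1, 1, 1, 1, 1, 1, 1])

```text
t: 39.05
eef_pos: [0.567, -0.1728, 0.0399]
tool_rot: [-3.14, -0.421, 3.05]
contact_force: [-1.3, 0.2, -2.2]
opening: 0.0353
grasp_force: 60.4
```

```bash
python3 - <<'E'
from h import *
rel()
E
```

```text
rail x 17.9 y -111.2 z 15.9 att [-0.1 24.1 -0. ] F [-1.3  0.2 -2.2] open 35.3 t 39.05 j [-0.35  0.68  1.39 -0.11  1.48 -1.8 ]
```

Emit:
move_arm(travel=[[0, 0, -1.7], [0, 0, 0], [-3, 0.3, 0], [-3, 0.3, 0], [-3, 0.3, 0], [-2, 0.2, 0], [-1.5, 0.1, 0], [0, 0, 0]], dr=[[0, 0, 0], [0, 0, 0], [0, 0, 0], [0, 0, 0], [0, 0, 0], [0, 0, 0], [0, 0, 0], [0, 0, 0]], hand=[1, 1, 1, 1, 1, 1, 1, 1])

```text
t: 39.85
eef_pos: [0.5561, -0.1711, 0.0369]
tool_rot: [-3.141, -0.418, 3.05]
contact_force: [4.8, -0.8, -1.7]
opening: 0.035
grasp_force: 60.6
```

```bash
python3 - <<'E'
from h import *
rel()
E
```

```text
rail x 6.9 y -110.4 z 12.9 att [-0.  23.9 -0. ] F [ 4.8 -0.8 -1.7] open 35.0 t 39.85 j [-0.35  0.67  1.43 -0.11  1.45 -1.8 ]
```

Emit:
move_arm(travel=[[1, -0.1, 1], [0, 0, 2], [0, 0, 1], [0, 0, 0]], dr=[[0, 0, 0], [0, 0, 0], [0, 0, 0], [0, 0, 0]], hand=[1, 1, 1, 1])

```text
t: 40.25
eef_pos: [0.556, -0.1714, 0.0394]
tool_rot: [-3.14, -0.421, 3.051]
contact_force: [5.4, -1.0, -9.9]
opening: 0.0349
grasp_force: 61.6
```

```bash
python3 - <<'E'
from h import *
rel()
E
```

```text
rail x 6.9 y -110.7 z 15.4 att [-0.1 24.1 -0. ] F [ 5.4 -1.  -9.9] open 34.9 t 40.25 j [-0.35  0.66  1.42 -0.11  1.46 -1.8 ]
```

Hooked again; rock and press.

Emit:
move_arm(travel=[[0, 0, -1.4], [-1.5, 0.1, -1.2], [-1.4, 0.1, -1.3], [0, 0, 0], [-1.0, 0.1, -1.5], [-1.0, 0.1, -1.6], [0, 0, 0], [0, 0, 0]], dr=[[0, 0, 0], [-0.54, -5.97, 0], [-0.54, -5.97, 0], [0, 0, 0], [-0.54, -5.97, 0], [-0.54, -5.97, 0], [0, 0, 0], [0, 0, 0]], hand=[1, 1, 1, 1, 1, 1, 1, 1])

```text
t: 41.05
eef_pos: [0.5483, -0.1705, 0.0338]
tool_rot: [-3.141, -0.007, 3.05]
contact_force: [3.4, -1.1, -3.8]
opening: 0.0353
grasp_force: 64.4
```

Emit:
move_arm(travel=[[0, 0, -1], [0, 0, -1], [0, 0, -1], [0, 0, 0], [0, 0, 0]], dr=[[-0.2, -2, 0], [-0.2, -2, 0], [0, 0, 0], [0, 0, 0], [0, 0, 0]], hand=[1, 1, 1, 1, 1])

```text
t: 41.55
eef_pos: [0.5497, -0.1707, 0.0338]
tool_rot: [-3.14, 0.065, 3.051]
contact_force: [-0.0, 1.1, 16.3]
opening: 0.0352
grasp_force: 67.7
```

```bash
python3 - <<'E'
from h import *
rel()
E
```

```text
rail x 0.6 y -110.6 z 9.8 att [-0.1 -3.7 -0. ] F [-0.   1.1 16.3] open 35.2 t 41.55 j [-0.44  0.43  1.83  0.03  0.83 -1.93]
```

Emit:
move_arm(travel=[[0, 0, 1.5], [0, 0, 1], [0, 0, 0], [0, 0, 0], [0, 0, 15], [0, 0, 30], [0, 0, 40], [-45, 0, 0], [-45, 0, 0], [0, 0, 0]], dr=[[0.2, 2, 0], [0.2, 2, 0], [0, 0, 0], [0, 0, 0], [0, 0, 0], [0, 0, 0], [0, 0, 0], [0, 0, 0], [0, 0, 0], [0, 0, 0]], hand=[1, -0.1, -0.1, -0.1, -0.1, -0.1, 0.2, 0.2, 0.2, 0.2])

```text
t: 42.55
eef_pos: [0.4512, -0.1678, 0.1173]
tool_rot: [3.139, -0.015, 3.049]
contact_force: [0.8, 0.1, -0.1]
opening: 0.0345
grasp_force: 0.0
```

Emit:
move_arm(travel=[[-40, 10, 0], [-40, 40, 0], [-20, 40, 0], [0, 40, 0], [0, 0, 0], [0, 0, 0]], dr=[[0, 0, 7.5], [0, 0, 7.5], [0, 0, 7.5], [0, 0, 7.5], [0, 0, 0], [0, 0, 0]], hand=[0.2, 0.2, 0.2, 0.2, 0.2, 0.2])

```text
t: 43.15
eef_pos: [0.364, -0.0447, 0.1184]
tool_rot: [-3.141, -0.005, -2.707]
contact_force: [0.7, -0.2, -0.2]
opening: 0.0342
grasp_force: 0.0
```

```bash
python3 - <<'E'
from h import *
np.set_printoptions(precision=4,suppress=True)
print(get_state()["eef_pos"],get_state()["tool_rot"])
for n,y in(("sky",111.2),("rose",36.8),("mint",-37),("amber",-110.7)):
    try: seated(n,y)
    except Exception as e: print(n,e)
S=grab_frame("side");T=grab_frame("top")
for n,v in caps(T,.0655).items(): print(n,[c for c in v if 500<c[0][0]<620 and abs(c[0][1])<400], RM+{"sky":111.2,"rose":36.8,"mint":-37,"amber":-110.7}[n]*EY)
save(S,"s8",(250,150,385,260),5.8)
E
```

```text
[ 0.364  -0.0447  0.1184] [-3.1408 -0.0054 -2.7074]
seated? sky 49 [np.float64(294.8775510204082), np.float64(179.14285714285714)] expect [295.5944 179.0041] 3mm up [295.5638 178.05  ]
seated? rose 71 [np.float64(305.23943661971833), np.float64(191.14084507042253)] expect [305.6935 190.8604] 3mm up [305.6759 189.8677]
seated? mint 82 [np.float64(315.9390243902439), np.float64(204.20731707317074)] expect [316.9531 204.0795] 3mm up [316.9518 203.0458]
seated? amber 102 [np.float64(328.15686274509807), np.float64(219.44117647058823)] expect [329.6762 219.017 ] 3mm up [329.6957 217.94  ]
rose [[[564.5, -25.8], [30.5, 31.6], 81.6]] [562.5353 -23.8515]
sky [[[570.0, 49.8], [30.1, 31.6], 86.7]] [569.2783  50.2423]
mint [[[557.4, -96.6], [31.4, 31.6], 87.2]] [555.8466 -97.3477]
amber [[[550.4, -171.2], [28.3, 31.3], 84.5]] [ 549.167  -170.7444]
```

View pics/s8.png

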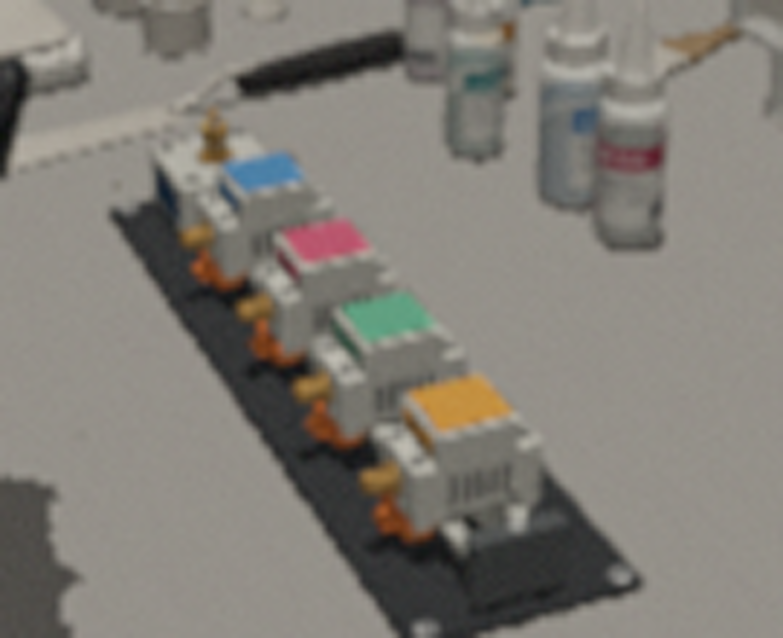

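Emit:
move_arm(travel=[[35.2, 28, 0], [35.2, 28, 0], [35.2, 28, 0], [35.2, 28, 0], [35.2, 28, 0], [35.4, 28, 0], [0, 0, 0], [0, 0, 0]], dr=[[0, 0, 5], [0, 0, 5], [0, 0, 5], [0, 0, 5], [0, 0, 5], [0, 0, 5], [0, 0, 0], [0, 0, 0]], hand=[0.2, 0.2, 0.2, 0.2, 0.2, 0.2, 0.2, 0.2])

```text
t: 44.25
eef_pos: [0.5762, 0.1224, 0.1173]
tool_rot: [3.141, -0.007, -2.186]
contact_force: [-0.4, 0.2, 0.0]
opening: 0.0341
grasp_force: 0.0
```

```bash
python3 - <<'E'
from h import *
s=get_state();print(s["eef_pos"],s["tool_rot"],s["joint_positions"][5])
E
```

```text
[0.57615435 0.12235271 0.11726221] [ 3.14072716 -0.0066399  -2.18592679] -2.4303471069568783
```

Emit:
move_arm(travel=[[-0.6, 0.9, -20], [0, 0, -25], [0, 0, -15], [0, 0, -10], [0, 0, -1], [0, 0, 0], [0, 0, 0], [0, 0, 0], [0, 0, 0], [0, 0, 0]], dr=[[0, 0, 0], [0, 0, 0], [0, 0, 0], [0, 0, 0], [0, 0, 0], [0, 0, 0], [0, 0, 0], [0, 0, 0], [0, 0, 0], [0, 0, 0]], hand=[0.2, 0.2, 0.2, 0.2, 0.2, 0.2, 1, 1, 1, 1], force=40)

```text
t: 45.25
eef_pos: [0.5758, 0.1236, 0.048]
tool_rot: [-3.14, -0.004, -2.185]
contact_force: [0.5, 0.0, 2.0]
opening: 0.011
grasp_force: 39.0
```

Emit:
move_arm(travel=[[0, 0, -0.1], [0, 0, -0.1], [0, 0, -0.1], [0, 0, -0.1], [0, 0, -0.1], [0, 0, -0.1], [0, 0, -0.1], [0, 0, -0.1], [0, 0, -0.1], [0, 0, -0.1], [0, 0, -0.1], [0, 0, -0.1]], dr=[[0, 0, -8.5], [0, 0, -8.5], [0, 0, -8.5], [0, 0, -8.5], [0, 0, -8.5], [0, 0, -8.5], [0, 0, -8.5], [0, 0, -8.5], [0, 0, -8.5], [0, 0, -8.5], [0, 0, -8.5], [0, 0, -8.5]], hand=[1, 1, 1, 1, 1, 1, 1, 1, 1, 1, 1, 1])

```text
t: 46.45
eef_pos: [0.5757, 0.1239, 0.0465]
tool_rot: [3.141, -0.004, 2.312]
contact_force: [-0.1, 1.0, 1.9]
opening: 0.0109
grasp_force: 39.0
```

```bash
python3 - <<'E'
from h import *
s=get_state();print(s["ft_torque"],s["contact_force"],s["joint_positions"][5])
E
```

```text
[0.06005555 0.04380836 0.08770809] [-0.13708734  1.01785845  1.94610595] -0.6519710211909857
```

Emit:
move_arm(travel=[[0, 0, -0.1], [0, 0, -0.1], [0, 0, -0.1], [0, 0, -0.1], [0, 0, -0.1], [0, 0, -0.1], [0, 0, -0.1], [0, 0, -0.1], [0, 0, -0.1], [0, 0, -0.1], [0, 0, -0.1], [0, 0, -0.1]], dr=[[0, 0, -8.5], [0, 0, -8.5], [0, 0, -8.5], [0, 0, -8.5], [0, 0, -8.5], [0, 0, -8.5], [0, 0, -8.5], [0, 0, -8.5], [0, 0, -8.5], [0, 0, -8.5], [0, 0, -8.5], [0, 0, -8.5]], hand=[1, 1, 1, 1, 1, 1, 1, 1, 1, 1, 1, 1])

```text
t: 47.65
eef_pos: [0.576, 0.1238, 0.0454]
tool_rot: [-3.141, -0.006, 0.531]
contact_force: [1.1, 0.3, 2.7]
opening: 0.0106
grasp_force: 39.0
```

Emit:
move_arm(travel=[[0, 0, -0.1], [0, 0, -0.1], [0, 0, -0.1], [0, 0, -0.1], [0, 0, 0], [0, 0, 0]], dr=[[0, 0, -8.5], [0, 0, -8.5], [0, 0, -8.5], [0, 0, -8.5], [0, 0, -8.5], [0, 0, -8.5]], hand=[1, 1, 1, 1, 1, 1])

```text
t: 48.25
eef_pos: [0.5772, 0.1232, 0.0454]
tool_rot: [-3.14, -0.009, -0.358]
contact_force: [2.9, -1.5, 1.6]
opening: 0.0106
grasp_force: 39.1
```

```bash
python3 - <<'E'
from h import *
s=get_state();print(s["ft_torque"],s["contact_force"],s["joint_positions"][5],s["tool_rot"])
E
```

```text
[-0.31346649 -0.27548544  0.02172498] [ 2.91016374 -1.45173997  1.58020208] 2.025274942607247 [-3.1403914  -0.00888746 -0.35823612]
```

Emit:
move_arm(travel=[[0, 0, 0], [0, 0, 0], [0, 0, 0]], dr=[[0, 0, -8.5], [0, 0, -8.5], [0, 0, -8.5]], hand=[1, 1, 1], force=60)

```text
t: 48.55
eef_pos: [0.5769, 0.1227, 0.0452]
tool_rot: [-3.14, -0.008, -0.803]
contact_force: [1.0, -3.5, 1.8]
opening: 0.0101
grasp_force: 58.6
```

```bash
python3 - <<'E'
from h import *
s=get_state();print(s["ft_torque"],s["contact_force"],s["joint_positions"][5],s["tau"][5],s["tool_rot"])
E
```

```text
[-0.54518349 -0.1542695   0.05994406] [ 1.04316499 -3.45594957  1.83409508] 2.4727234028680893 -1.1711734905838966 [-3.13999537 -0.00828349 -0.80300424]
```

Emit:
move_arm(travel=[[0, 0, 0], [0, 0, 0], [0, 0, 0], [0, 0, 0], [0, 0, 0], [0, 0, 0], [0, 0, 0], [0, 0, 0], [0, 0, 0], [0, 0, 0], [0, 0, 0]], dr=[[0, 0, 0], [0, 0, 0], [0, 0, 0], [0, 0, 8.5], [0, 0, 8.5], [0, 0, 8.5], [0, 0, 8.5], [0, 0, 8.5], [0, 0, 8.5], [0, 0, 8.5], [0, 0, 8.5]], hand=[0.4, 0.4, 0.4, 0.4, 0.4, 0.4, 0.4, 0.4, 0.4, 0.4, 0.4])

```text
t: 49.65
eef_pos: [0.575, 0.1238, 0.0443]
tool_rot: [-3.141, -0.004, 0.397]
contact_force: [1.2, 0.9, 0.5]
opening: 0.0259
grasp_force: 0.0
```

```bash
python3 - <<'E'
from h import *
s=get_state();print(s["eef_pos"],s["ft_torque"],s["contact_force"],s["joint_positions"][5],s["tool_rot"])
S=grab_frame("side");save(S,"s9",(262,150,312,190),12)
E
```

```text
[0.57502853 0.12377334 0.04432317] [0.02461028 0.00160298 0.02655832] [1.15931926 0.94541881 0.54996273] 1.2648896279335635 [-3.14060356 -0.00435186  0.39663335]
```

Emit:
move_arm(travel=[[-0.3, 0, 0], [0, 0, 0], [0, 0, 0], [0, 0, 0], [0, 0, 0], [0, 0, 0], [0, 0, 0], [0, 0, 0], [0, 0, 0]], dr=[[0, 0, 0], [0, 0, 0], [0, 0, 0], [0, 0, 0], [0, 0, -8.5], [0, 0, -8.5], [0, 0, -8.5], [0, 0, -8.5], [0, 0, -8.5]], hand=[1, 1, 1, 1, 1, 1, 1, 1, 1], force=80)

```text
t: 50.6
eef_pos: [0.5739, 0.1246, 0.0443]
tool_rot: [-3.14, -0.002, -0.36]
contact_force: [-1.7, 1.9, 0.4]
opening: 0.0072
grasp_force: 111.8
```

```bash
python3 - <<'E'
from h import *
s=get_state();print(s["eef_pos"],s["ft_torque"],s["contact_force"],s["joint_positions"][5],s["tool_rot"])
E
```

```text
[0.57392803 0.1245891  0.04431802] [ 0.62954844 -0.10177551  0.44146239] [-1.69463911  1.91346847  0.35402179] 2.0253829564457444 [-3.14005421e+00 -2.30784371e-03 -3.59764214e-01]
```

Emit:
move_arm(travel=[[0, 0, 0], [0, 0, 0], [0, 0, 0], [0, 0, 0], [0, 0, 20], [0, 0, 40], [0, 0, 40], [-40, 20, 0], [-45, 20, 0], [-45, 20, 0], [0, 0, 0]], dr=[[0, 0, 0], [0, 0, 0], [0, 0, 0], [0, 0, 0], [0, 0, 0], [0, 0, 0], [0, 0, 0], [0, 0, 0], [0, 0, 0], [0, 0, 0], [0, 0, 0]], hand=[0.3, 0.3, 0.3, 0.3, 0.3, 0.3, 0.3, 0.3, 0.3, 0.3, 0.3])

```text
t: 51.7
eef_pos: [0.438, 0.1846, 0.1442]
tool_rot: [3.14, 0.001, -0.349]
contact_force: [0.4, -0.4, 0.0]
opening: 0.03
grasp_force: 0.0
```

```bash
python3 - <<'E'
from h import *
s=get_state();print(s["eef_pos"],s["ft_torque"],s["contact_force"])
for n,y in(("sky",111.2),("rose",36.8),("mint",-37),("amber",-110.7)): seated(n,y)
S=grab_frame("side");T=grab_frame("top")
im=cv2.hconcat([cv2.resize(S["pixels"][150:190,262:312],(600,480),interpolation=2)]);cv2.imwrite("pics/s10.png",im[:,:,::-1])
E
```

```text
[0.43795848 0.18455293 0.144158  ] [-0.00217063 -0.0149152  -0.00825972] [ 0.36269543 -0.36945593  0.0156423 ]
seated? sky 49 [np.float64(294.8775510204082), np.float64(179.14285714285714)] expect [295.59442413 179.00407062] 3mm up [295.56383165 178.0500157 ]
seated? rose 71 [np.float64(305.23943661971833), np.float64(191.14084507042253)] expect [305.69353267 190.86043648] 3mm up [305.675868  189.8676651]
seated? mint 84 [np.float64(315.7857142857143), np.float64(204.32142857142858)] expect [316.95314416 204.07951316] 3mm up [316.95181861 203.0458273 ]
seated? amber 101 [np.float64(328.1485148514852), np.float64(219.4851485148515)] expect [329.67615456 219.01701213] 3mm up [329.69573604 217.93995151]
```

View pics/s10.png

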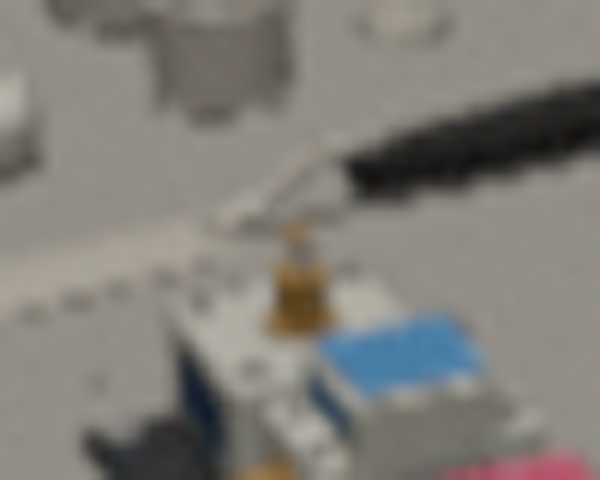

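The close view shows the nut at crop (300,285), down on its seat with the pin standing clear above it. The sky module sits flat beside it, and all four modules are seated.

```bash
python3 -c "
from bench import *
print(close_job())"
```

```text
the job is handed in; nothing more can be done
None
```

The job is handed in; no score came back: nut unscrewed, bleed pin pressed fully down and held over a second, all four modules (sky, rose, mint, amber) clipped flat on the rail with outlets towards the robot, and the nut screwed down tight again; the bottles and the purple look-alike were not touched.

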